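Load the sloped labelling tray

TASK

Get the labelling tray ready: every square bottle in it must lie with its base square against the stop board at the low end, so that the labels will line up. Lift the square bottle out of the crate, stand it upright on the bench and let go, then take it again by its body and lay it in the empty lane, base down-slope; slide it and the bottle that was left part-way up its lane gently down until both rest fully home. Handle the glass gently and leave the other bottles and the jar as they are.

Things in the scene. Friction and masses are not known exactly. Their poses are not given: they have to be found in the camera images.
- bottle_a_mid (a point): The square glass bottle standing in the crate, the only square one there: body 46 x 46 x 80 mm tall, then a 10 mm neck, then a white cap 28 mm in diameter and 25 mm tall; 115 mm in all, about 0.24 kg. Point on its axis, 57.5 mm above its base; z points from base to cap, x and y are square to the flat faces. Only its upper 41 mm stand clear of the crate's rim.
- bottle_b_mid (a point): A second square bottle, the same in every way (point and axes alike), lying in a lane of the tray with its cap up-slope; it was left part-way up, its base 70 mm short of the stop. It is in the left or the middle lane.
- bottle_c_mid (a point): A third bottle of the same kind, lying in the other one of the left and middle lanes, already home against the stop. To be left as it is.
- bottle_a_base (a point): Centre of the underside of the bottle from the crate.
- bottle_b_base (a point): Centre of the underside of the bottle left part-way up its lane.
- bed: Bed of the plywood labelling tray, fixed, sloping 20 degrees, its low end facing the robot; 235 mm long, 252 mm wide. Origin on the bed's surface at the stop board's face, mid-width, 38 mm above the bench; x points up the slope along the lanes, y across them (to the left seen from the robot), z square out of the bed. The stop board at the low end stands 34.5 mm out of the bed across all lanes.
- tray: The whole tray with its side frames. Three lanes, at y = +92, 0 and -92 mm of the bed, each 54 mm wide between rails 7 mm wide that stand 8 mm out of the bed. Cork facing: a bottle stays where it is laid and needs a light push (up to 1 N) to slide down. Origin on the bench under the tray's middle, 100 mm beyond the bed's origin, z up.
- lane_right (a point): The empty lane, at y = -92 mm of the bed: where the centre of a bottle's base comes when it is home, at the stop's face and 23 mm off the bed (half the body's width). Axes as the bed's.
- crate: Red plastic crate, fixed on the bench, 144 x 208 mm and 80 mm tall; 2 (along x) by 3 (along y) cells at 64 mm pitch, each about 60 mm wide, with 66 mm high partitions; inner floor 6 mm above the bench. Origin in the middle of its underside, z up.
- round_1_mid (a point): A round bottle standing in the crate, 46 mm in diameter, otherwise the same height and cap as the square ones. Point on its axis half-way up. To be left in the crate.
- round_2_mid (a point): Another such round bottle standing in the crate, to be left there.
- jar_mid (a point): A closed preserve jar, 72 mm in diameter and 95 mm tall, standing on the bench between crate and tray, towards the far side. Point at its middle. The bench between crate and tray, on the robot's side of the jar, is free. To be left alone.
- bottle_a: The bottle from the crate as a body; origin at the centre of its underside.
- bottle_b: The bottle left part-way up, as a body; origin at the centre of its underside.
Not all that is in view belongs to the job. What is shaped like the bottle_b but pink or turquoise is not meant.

How it is judged:
On the way:
1. the square bottle from the crate stands upright on the bench beside the crate, let go (height (world z) of bottle_a_mid between 0.054 and 0.061 m and angle between bottle_a_mid's own z axis and vertical below 0.1 rad and linear speed of bottle_a below 0.02 m/s and contact force between bottle_a and the fingers below 0.05 N and horizontal distance between bottle_a_mid and crate above 0.09 m), for 0.2 s.
At the end, for the whole second after the job is handed in: The bottle from the crate lies in the right lane and the other one in the lane where it was (left or middle), each cap up-slope along the lane (within 5 degrees), its base within 3 mm of the stop board, its axis within 8 mm of the lane's middle, flat on the bed, at rest and let go (x of bottle_a_base in the frame of bed between -0.003 and 0.003 m and z of bottle_a_base in the frame of bed between 0.018 and 0.028 m and y of bottle_a_base in the frame of bed between -0.1 and -0.084 m and angle between the z axis of each of bottle_a_mid, bottle_b_mid and the x axis of bed, either way round below 0.09 rad and linear speed of each of bottle_a, bottle_b below 0.01 m/s and x of bottle_b_base in the frame of bed between -0.003 and 0.003 m and z of bottle_b_base in the frame of bed between 0.018 and 0.028 m and (y of bottle_b_base in the frame of bed between -0.008 and 0.008 m or y of bottle_b_base in the frame of bed between 0.084 and 0.1 m) and contact force between each of bottle_a, bottle_b and the fingers below 0.05 N); the robot touches nothing.
It fails at once if the bottle that was already home is shifted by more than 12 mm (distance of bottle_c_mid from where it was at the start of the episode above 0.012 m).
It fails at once if a round bottle is lifted, tipped over or moved by more than 30 mm (distance of any of round_1_mid, round_2_mid from where it was at the start of the episode above 0.03 m).
It fails at once if the jar is moved by more than 30 mm (distance of jar_mid from where it was at the start of the episode above 0.03 m).
It fails at once if a handled bottle is dropped or knocked over (moves faster than 0.5 m/s with no finger on it) ((linear speed of bottle_a above 0.5 m/s and contact force between bottle_a and the fingers below 0.05 N) or (linear speed of bottle_b above 0.5 m/s and contact force between bottle_b and the fingers below 0.05 N)).
It fails at once if a handled bottle is banged or pressed hard (over 120 N) against the tray's bed or stop (contact force between any of bottle_a, bottle_b and bed above 120 N).
It also fails if it takes over 72 s, if anything falls off the work surface, if the arm or the gripper's body presses on something with over 40 N, if the wrist force passes 120 N, or if a joint passes its speed limit or range.

ROBOT

A 6-joint arm with a two-finger parallel gripper is mounted at the origin on the work surface. World frame = base frame: x ahead of the robot, y to its left, z up, the work surface at z = 0. Lengths are in m, angles in rad, forces in N, time in s.
With the tool pointing down it reaches from about 0.35 to 0.775 m from the base axis. Payload 5.5 kg.
Tool frame: the origin (TCP) lies between the finger pads; the fingertips stand 19 mm ahead of it and the grasp point (between the pads) is the TCP; z points along the fingers, y is the direction in which the jaws open and shut (so a half turn about z gives the same grasp; the last joint's range is limited). The gripper opens to 85 mm and grips with 20 to 120 N. Pads are 22 mm wide; open, the fingers measure 114 mm over their backs; the gripper's body (76 mm by 85 mm) begins 54 mm behind the grasp point. The pads swing forward as they close: fully open they stand 13 mm farther back than shut.
Start: joints at [-1.246, 0.313, 0.046, 1.304, 0, 1.431], TCP at [0.258, -0.514, 0.223] pointing down, gripper open.
Joint ranges: [-2.76, 2.76], [-0.86, 1.69], [-1.03, 1.26], [-2.2, 2.34], [-1.47, 1.5], [-3.14, 3.14]. Speed limits (rad/s): [2.57, 2.57, 3.14, 3.14, 3.14, 3.14].

INTERFACE

Orientations are given as a unit quaternion [w, x, y, z].
In Python, from workcell import get_state, cams, workorder gives the robot as it stands.
- The arm moves only by the tool play_rows, never from a script. Its argument "series" is text: rows parted by semicolons, each of 7 numbers parted by spaces: the opening in per cent of the stroke, from 0 (shut) to 100 (fully open), then the shift along the tool's x, y, z in cm, then the turn, a rotation vector about the tool's x, y, z in degrees. A call has 1 to 12 rows; each row shifts and turns the commanded pose from where the row before left it, along the tool's axes as they then stand; what a row does not reach is not made up. A row lasts 1/8 s, in which the tool goes at most 62.5 mm and 10.7 degrees, less where a joint would pass 70% of its speed; a pose out of reach is approached as far as the arm can. A call with a gripper value outside its range is refused whole. The fingers move at their own pace and stop on an object; "newtons" is the grip in N (left out, the last holds). Time passes only in rows, so rows that do not move let the fingers close. It gives the time, the measured TCP pose, the force and the opening at its end, in the units of the state.
- get_state(): the state, without advancing time (a new reading comes with each control period).
- cams.read_camera(name): name is "side" or "top"; returns the picture (384x512x3 uint8, red, green, blue); there is no depth.
- cams.get_calibration(name): a dict with "fx", "fy", "cx", "cy" (pixels), "rvec" (rotation vector, rad) and "tvec" (3), from world to camera coordinates, as OpenCV has them. Camera axes: x right, y down, z forward; pixel columns grow to the right and rows downward; lengths in m; the calibration is good to about 2 mm. A picture is of the moment at which its call begins. get_calibration takes no time and is no camera call.
- workorder.hand_in(): hands the job in, once; it reports no verdict.
The state is a dict: "clock": time; "joint_pos": joint angles; "qvel": joint speeds; "tau": joint torques, N m; "tcp_pos": TCP position; "orientation": TCP orientation; "wrist_force": force on the tool from outside, world axes, zero at the start; "ft_torque": the same for the moment, N m; "finger_gap": finger opening in m.
Only numpy, scipy, OpenCV 4.12 (cv2) and the standard library are available. Lean on these libraries where they do the work, as an engineer would, in place of code of your own. Each camera call takes 0.05 s, during which the arm holds its last target.

## Working session

There is one attempt and no reset: what is moved stays moved. The work goes in short steps, Python scripts to look and compute and a tool call to move; the robot and the scene stay as the last step left them, time stands still between calls to the robot, and variables do not carry over. Pictures are saved under pics/ and viewed, and the job is handed in when it is done.

Besides the shell and the picture viewer there is one more tool, called after "Emit:" by a JSON object that holds its "api" and its "payload". play_rows: Moves the arm, as the interface text tells. Its arguments: {"type":"object","properties":{"series":{"type":"string"},"newtons":{"type":"number"}},"required":["series"]}

```bash
ls; mkdir -p pics; python3 - <<'E'
from workcell import get_state, cams
import cv2
print(get_state())
for n in("side","top"):
    im=cams.read_camera(n); cv2.imwrite(f"pics/{n}0.png",im[:,:,::-1]); print(n,cams.get_calibration(n))
E
```

```text
pics
{'clock': 0.0, 'joint_pos': array([-1.24560648e+00,  3.13967974e-01,  4.49658245e-02,  1.30359498e+00,
       -1.25086098e-05,  1.43119562e+00]), 'qvel': array([-0.00028907,  0.00036954, -0.00011345,  0.00026096,  0.00146685,
        0.00054288]), 'tau': array([-3.08297531e-04, -4.80625963e+01,  2.98536104e+01,  1.93534687e-02,
       -5.62483581e-05,  1.08523984e-06]), 'tcp_pos': array([ 0.2575519 , -0.51350013,  0.22222195]), 'orientation': array([-8.95947154e-04,  9.73117138e-01,  2.30308979e-01, -8.96598147e-05]), 'wrist_force': array([ 0.14718689,  0.05027136, -0.02769214]), 'ft_torque': array([-0.02290122,  0.00127901,  0.04342388]), 'finger_gap': 0.0856166554737375}
side {'fx': 416.54247398159066, 'fy': 416.54247398159066, 'cx': 243.60367046713407, 'cy': 186.88464341841222, 'rvec': array([ 0.83588859, -2.47735552,  1.1701677 ]), 'tvec': array([0.40637258, 0.24465179, 0.82572625])}
top {'fx': 453.7070883980627, 'fy': 453.7070883980627, 'cx': 251.0697323330918, 'cy': 198.129261760702, 'rvec': array([ 2.19967312, -2.18792028, -0.01226866]), 'tvec': array([0.03508916, 0.46937758, 1.10688932])}
```

View pics/side0.png

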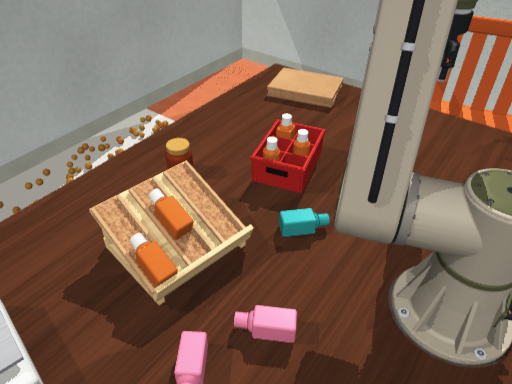

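View pics/top0.png

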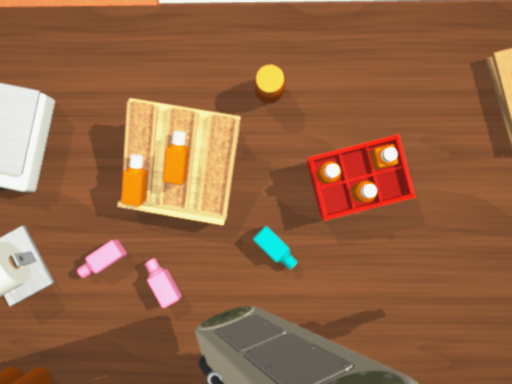

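```bash
cat > h.py <<'E'
import numpy as np, cv2
from workcell import get_state, cams
def cal(n):
    c=cams.get_calibration(n);R,_=cv2.Rodrigues(c['rvec']);K=np.array([[c['fx'],0,c['cx']],[0,c['fy'],c['cy']],[0,0,1.]])
    return K,R,np.array(c['tvec'])
def ray(n,u,v):
    K,R,t=cal(n); d=R.T@np.linalg.inv(K)@np.array([u,v,1.]); return -R.T@t,d/np.linalg.norm(d)
def onz(n,u,v,z):
    o,d=ray(n,u,v); return o+d*(z-o[2])/d[2]
def proj(n,p):
    K,R,t=cal(n); q=K@(R@np.asarray(p)+t); return q[:2]/q[2]
def tri(uv1,uv2):
    A=[];b=[]
    for n,uv in(("side",uv1),("top",uv2)):
        o,d=ray(n,*uv);P=np.eye(3)-np.outer(d,d);A.append(P);b.append(P@o)
    return np.linalg.lstsq(np.vstack(A),np.hstack(b),rcond=None)[0]
E
python3 - <<'E'
import cv2
t=cv2.imread('pics/top0.png');s=cv2.imread('pics/side0.png')
f=lambda im,x0,y0,w,h,k:cv2.resize(im[y0:y0+h,x0:x0+w],None,fx=k,fy=k,interpolation=cv2.INTER_CUBIC)
cv2.imwrite('pics/tc.png',f(t,300,125,125,100,6));cv2.imwrite('pics/tt.png',f(t,110,90,140,140,4))
cv2.imwrite('pics/sc.png',f(s,245,105,90,90,6));cv2.imwrite('pics/st.png',f(s,85,155,175,150,4))
E
```

```text
(no output)
```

View pics/tc.png

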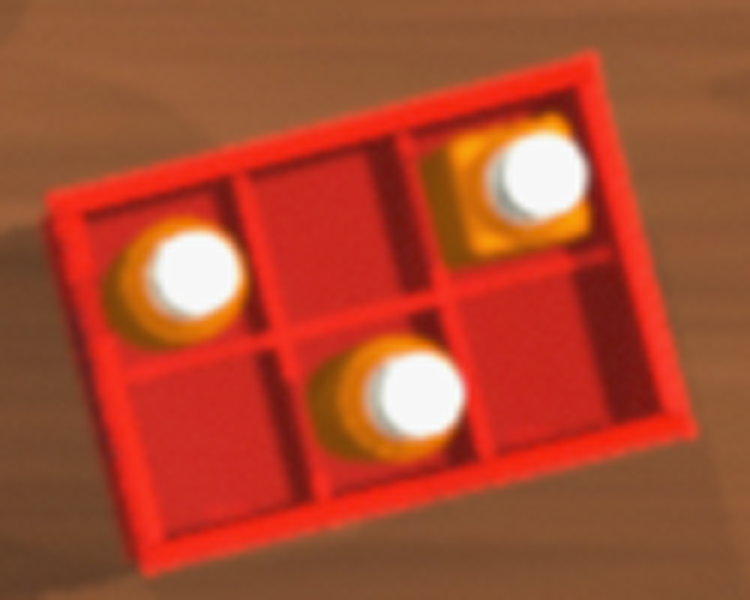

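View pics/tt.png

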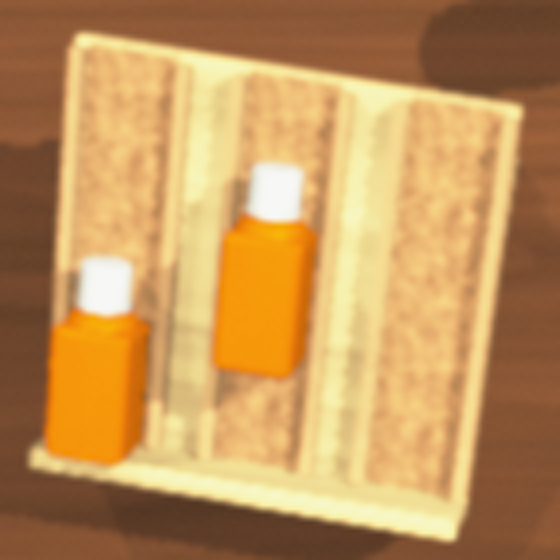

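View pics/sc.png

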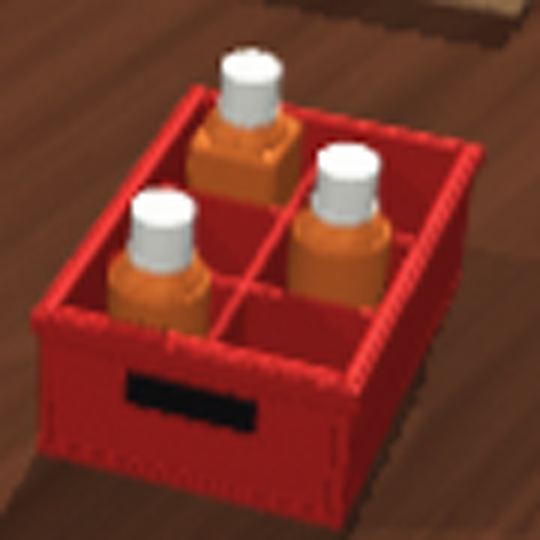

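View pics/st.png

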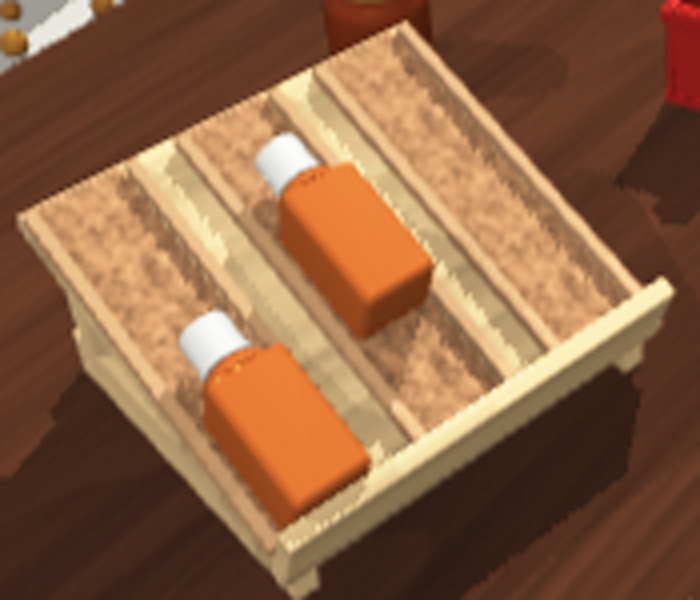

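```bash
cat > g.py <<'E'
from h import *
s20,c20=np.sin(np.radians(20)),np.cos(np.radians(20))
# crate
pts=[(50,192),(598,52),(695,432),(148,575)]
w=np.array([onz('top',300+u/6,125+v/6,.08) for u,v in pts])
print('crate',w.round(4).tolist(),w.mean(0).round(4)); print([np.linalg.norm(w[i]-w[(i+1)%4]).round(4) for i in range(4)])
e=(w[0]-w[1]+w[3]-w[2]);cy=np.arctan2(e[1],e[0])-np.pi/2;print('crate yaw',np.degrees(cy))
sc=[(200,88),(482,150),(350,385),(38,315)]
ws=np.array([onz('side',245+u/6,105+v/6,.08) for u,v in sc]);print('side crate',ws.round(4).tolist(),ws.mean(0).round(4))
a=onz('top',300+543/6,125+178/6,.115);b=onz('side',245+252/6,105+62/6,.115);print('cap a',a,b,tri((245+252/6,105+62/6),(300+543/6,125+178/6)))
# tray
zt=.038+.235*s20+.008*c20
U=[onz('top',110+78/4,90+35/4,zt),onz('top',110+522/4,90+107/4,zt)]
V=[onz('side',85+20/4,155+215/4,zt),onz('side',85+405/4,155+22/4,zt)]
for P in(U,V):
    d=P[0]-P[1];yaw=np.arctan2(d[1],d[0])-np.pi/2;m=(P[0]+P[1])/2
    o=m-np.array([np.cos(yaw),np.sin(yaw),0])*(.235*c20-.008*s20);o[2]=.038
    print('tray w',np.linalg.norm(d),'yaw',np.degrees(yaw),'bed o',o)
E
python3 g.py
```

```text
crate [[0.5622, -0.0952, 0.08], [0.6157, -0.3017, 0.08], [0.472, -0.3377, 0.08], [0.4168, -0.1326, 0.08]] [ 0.5166 -0.2168  0.08  ]
[np.float64(0.2133), np.float64(0.1481), np.float64(0.2124), np.float64(0.1501)]
crate yaw 14.799028299390836
side crate [[0.6078, -0.2976, 0.08], [0.4677, -0.3305, 0.08], [0.421, -0.131, 0.08], [0.5561, -0.0925, 0.08]] [ 0.5132 -0.2129  0.08  ]
cap a [ 0.56367974 -0.27152415  0.115     ] [ 0.56956693 -0.28172427  0.115     ] [ 0.56255001 -0.26948245  0.12296334]
tray w 0.2500412487739702 yaw -9.282414869865075 bed o [0.4502599  0.21643372 0.038     ]
tray w 0.25139922568757944 yaw -9.479821457055568 bed o [0.44125865 0.22452885 0.038     ]
```

```bash
cat > g2.py <<'E'
from h import *
T=lambda u,v:(110+u/4,90+v/4)
S=lambda u,v:(85+u/4,155+v/4)
prs={'UL':(S(20,215),T(78,35)),'UR':(S(405,22),T(522,107)),
'stopR outer':(S(672,290),T(458,538)),'stopL outer':(S(285,548),T(32,465)),
'B base top R':(S(433,262),T(297,375)),'B base top L':(S(365,310),T(217,365)),
'C base top R':(S(370,462),T(128,462)),'C base top L':(S(285,520),T(48,450))}
for k,(a,b) in prs.items():
    p=tri(a,b);print(k,p.round(4),'res px',(proj('side',p)-a).round(1),(proj('top',p)-b).round(1))
TC=lambda u,v:(300+u/6,125+v/6); SC=lambda u,v:(245+u/6,105+v/6)
for k,a,b in [('capA',SC(252,62),TC(543,178)),('r1',SC(163,203),TC(197,274)),('r2',SC(348,157),TC(420,397))]:
    p=tri(a,b);print(k,p.round(4),onz('top',*b,.121).round(4),onz('side',*a,.121).round(4))
for a,b in zip([(200,88),(482,150),(350,385),(38,315)],[(598,52),(695,432),(148,575),(50,192)]): print(tri(SC(*a),TC(*b)).round(4))
# bed points on top view
s=get_state();print(proj('top',s['tcp_pos']),proj('side',s['tcp_pos']))
E
python3 g2.py
```

```text
UL [0.6879 0.3075 0.1162] res px [-0.1 -0. ] [0.1 0.1]
UR [0.6457 0.0574 0.1176] res px [-0.6 -0.1] [0.4 0.6]
stopR outer [0.4077 0.0983 0.0627] res px [0.8 0. ] [-0.4 -0.6]
stopL outer [0.4487 0.3483 0.0667] res px [1.  0.1] [-0.6 -0.6]
B base top R [0.5003 0.187  0.0982] res px [0.9 0.1] [-0.5 -0.6]
B base top L [0.5058 0.2331 0.0961] res px [0.8 0.1] [-0.5 -0.6]
C base top R [0.4504 0.2901 0.0712] res px [0.7 0.1] [-0.4 -0.5]
C base top L [0.4579 0.3383 0.0699] res px [1.3 0.1] [-0.7 -0.8]
capA [ 0.5626 -0.2695  0.123 ] [ 0.563  -0.2699  0.121 ] [ 0.5641 -0.2726  0.121 ]
r1 [ 0.5276 -0.1447  0.1222] [ 0.5277 -0.1449  0.121 ] [ 0.5287 -0.1461  0.121 ]
r2 [ 0.4831 -0.2253  0.1223] [ 0.4831 -0.2256  0.121 ] [ 0.4841 -0.2271  0.121 ]
[ 0.6147 -0.3045  0.0744]
[ 0.472  -0.3397  0.0738]
[ 0.4187 -0.1313  0.0809]
[ 0.5612 -0.0965  0.0756]
[532.89137421 306.96276684] [434.13919606  80.75587539]
```

```bash
cat >> h.py <<'E'
from scipy.spatial.transform import Rotation as Rn
def pose():
    s=get_state();q=s['orientation'];return s,np.array(s['tcp_pos']),Rn.from_quat([q[1],q[2],q[3],q[0]])
def report(tgt=None,Rt=None):
    s,p,R=pose();M=R.as_matrix()
    print('t',round(s['clock'],2),'p',p.round(4),'z',M[:,2].round(3),'y',M[:,1].round(3),'gap',round(s['finger_gap'],4),'F',s['wrist_force'].round(2),'T',s['ft_torque'].round(2),'q',s['joint_pos'].round(2))
    if tgt is not None: print(' shift now-frame cm',(M.T@(np.array(tgt)-p)*100).round(2))
    if Rt is not None:
        print(' rotvec deg',np.degrees((R.inv()*Rt).as_rotvec()).round(2))
        if tgt is not None: print(' shift after-turn cm',(Rt.as_matrix().T@(np.array(tgt)-p)*100).round(2))
def tool(pitch,head,roll=0):
    # pitch deg below horizontal, heading deg; tool y horizontal to the (right) side; tool x up-ish
    p,h=np.radians([pitch,head]);z=np.array([np.cos(p)*np.cos(h),np.cos(p)*np.sin(h),-np.sin(p)])
    y=np.array([np.sin(h),-np.cos(h),0]);x=np.cross(y,z);return Rn.from_matrix(np.c_[x,y,z])
E
python3 - <<'E'
from h import *
t=cv2.imread('pics/top0.png')
print('cam',-cal('top')[1].T@cal('top')[2])
hsv=cv2.cvtColor(t,cv2.COLOR_BGR2HSV)
for n,lo,hi,z in (('turq',(80,100,60),(100,255,255),.03),('jar',(22,150,120),(32,255,255),.095)):
    m=cv2.inRange(hsv,lo,hi);c=max(cv2.findContours(m,0,2)[0],key=cv2.contourArea)
    b=cv2.boxPoints(cv2.minAreaRect(c));print(n,[onz('top',*p,z)[:2].round(3).tolist() for p in b])
# orange box of the crate bottle and B,C
m=cv2.inRange(hsv,(8,200,150),(18,255,255))
for c in cv2.findContours(m,0,2)[0]:
    if cv2.contourArea(c)>60: print(cv2.minAreaRect(c),cv2.contourArea(c))
T=lambda u,v:(110+u/4,90+v/4)
s20,c20=np.sin(np.radians(20)),np.cos(np.radians(20))
Cm=(onz('top',*T(128,462),.0812)+onz('top',*T(48,450),.0812))/2
Bm=(onz('top',*T(297,375),.105)+onz('top',*T(217,365),.105))/2
print(Cm,Bm)
h=np.radians(-9.35);X=np.array([np.cos(h),np.sin(h)]);Y=np.array([-X[1],X[0]]);
print('o from C',Cm[:2]+.0157*X-.092*Y,'o from B',Bm[:2]-.050*X)
o=np.array([.4503,.2164])
for n,bx,by in(('C',-.0157,.092),('B',.05,0)):
    pass
stop=onz('top',*T(458,538),.07),onz('top',*T(32,465),.07);print(stop)
print('tool',tool(90,26.6).as_matrix().round(3).tolist());report()
E
```

```text
cam [4.44778507e-01 5.94335944e-04 1.11755191e+00]
turq [[0.372, 0.035], [0.406, 0.002], [0.324, -0.081], [0.291, -0.048]]
jar [[0.769, 0.023], [0.769, -0.034], [0.71, -0.034], [0.71, 0.023]]
((364.4422912597656, 191.21153259277344), (20.98442268371582, 18.43491554260254), 78.69007110595703) 104.5
((133.35025024414062, 186.59645080566406), (24.4377384185791, 36.478485107421875), 4.085616588592529) 699.0
((330.2500305175781, 171.25), (20.50609588623047, 21.21320343017578), 45.0) 100.5
((385.4706115722656, 155.88235473632812), (21.828205108642578, 23.283418655395508), 75.96376037597656) 190.5
((175.57122802734375, 163.8232879638672), (22.664257049560547, 38.47166061401367), 6.009005546569824) 666.0
[0.45262163 0.30968604 0.0812    ] [0.50128481 0.20729078 0.105     ]
o from C [0.45316627 0.21635762] o from B [0.4519491  0.21541402]
(array([0.40647726, 0.09658436, 0.07      ]), array([0.44727744, 0.34590549, 0.07      ]))
tool [[0.894, 0.448, 0.0], [0.448, -0.894, 0.0], [0.0, 0.0, -1.0]]
t 0.1 p [ 0.2576 -0.5136  0.2223] z [-0.001  0.002 -1.   ] y [ 0.448 -0.894 -0.002] gap 0.0851 F [-0.53 -0.28 -0.69] T [0.05 0.03 0.01] q [-1.25  0.31  0.05  1.3  -0.    1.43]
```

```bash
python3 - <<'E'
from h import *
report([.5635,-.2705,.16],tool(90,15))
E
```

```text
t 0.1 p [ 0.2576 -0.5136  0.2223] z [-0.001  0.002 -1.   ] y [ 0.448 -0.894 -0.002] gap 0.0851 F [-0.53 -0.28 -0.69] T [0.05 0.03 0.01] q [-1.25  0.31  0.05  1.3  -0.    1.43]
 shift now-frame cm [38.24 -8.    6.25]
 rotvec deg [-0.09 -0.   11.63]
 shift after-turn cm [ 35.84 -15.56   6.23]
```

Emit:
{"api": "play_rows", "payload": {"series": "70 0 0 0 0 0 6; 70 0 0 0 0 0 5.6; 70 4 -1.7 0 0 0 0; 70 4 -1.7 0 0 0 0; 70 4 -1.7 0 0 0 0; 70 4 -1.7 0 0 0 0; 70 4 -1.7 0 0 0 0; 70 4 -1.7 0 0 0 0; 70 4 -1.7 0 0 0 0; 70 4 -1.7 0 0 0 0; 70 3.8 -1.9 1 0 0 0; 70 0 0 1 0 0 0", "newtons": 40}}

```text
clock: 1.6
tcp_pos: [0.5649, -0.2692, 0.202]
orientation: [-0.0, 0.991, 0.133, -0.0]
wrist_force: [-1.2, -0.5, 0.3]
finger_gap: 0.0598
```

```bash
python3 - <<'E'
from h import *
report([.5635,-.2705,.16],tool(90,15))
for n in("side","top"):
    im=cams.read_camera(n)[:,:,::-1]; x,y=(300,110) if n=='top' else (230,50)
    cv2.imwrite(f"pics/{n}1.png",cv2.resize(im[y:y+130,x:x+130],None,fx=4.5,fy=4.5,interpolation=2))
E
```

```text
t 1.6 p [ 0.5649 -0.2692  0.202 ] z [-0.     0.001 -1.   ] y [ 0.263 -0.965 -0.001] gap 0.0598 F [-1.22 -0.55  0.27] T [-0.03  0.01  0.03] q [-0.57  0.42  0.15  1.3   0.    2.3 ]
 shift now-frame cm [-0.17  0.09  4.2 ]
 rotvec deg [-0.04  0.01  0.27]
 shift after-turn cm [-0.17  0.09  4.2 ]
```

View pics/side1.png

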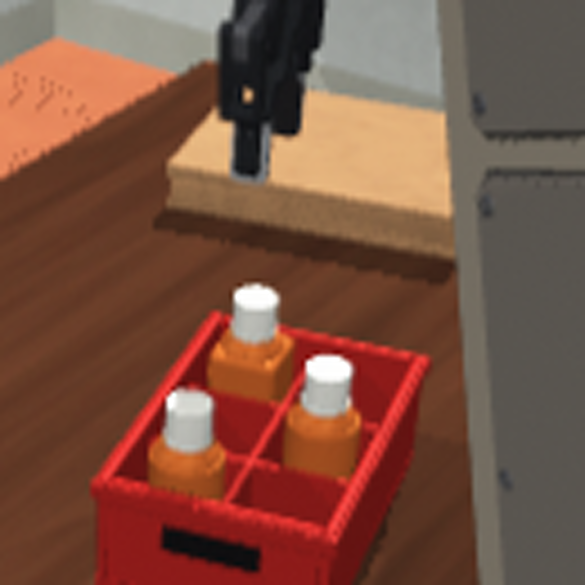

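Emit:
{"api": "play_rows", "payload": {"series": "70 -0.2 0.1 1 0 0 0.3; 70 0 0 1.5 0 0 0; 70 0 0 1.5 0 0 0; 70 0 0 1.5 0 0 0; 70 0 0 1.5 0 0 0; 70 0 0 1 0 0 0; 70 0 0 0.5 0 0 0; 70 0 0 0.5 0 0 0; 70 0 0 0 0 0 0"}}

```text
clock: 2.82
tcp_pos: [0.5617, -0.273, 0.113]
orientation: [0.0, 0.992, 0.128, -0.0]
wrist_force: [0.5, -0.3, 0.4]
finger_gap: 0.0596
```

```bash
python3 - <<'E'
from h import *
report([.5635,-.2705,.112],tool(90,15))
for n in("side","top"):
    im=cams.read_camera(n)[:,:,::-1]; x,y=(320,110) if n=='top' else (230,60)
    cv2.imwrite(f"pics/{n}2.png",cv2.resize(im[y:y+130,x:x+130],None,fx=4.5,fy=4.5,interpolation=2))
E
```

```text
t 2.83 p [ 0.5617 -0.273   0.113 ] z [-0. -0. -1.] y [ 0.254 -0.967  0.   ] gap 0.0596 F [ 0.49 -0.3   0.4 ] T [ 0.05 -0.03  0.04] q [-0.58  0.46 -0.01  1.1  -0.    2.3 ]
 shift now-frame cm [ 0.24 -0.19  0.1 ]
 rotvec deg [ 0.01  0.   -0.26]
 shift after-turn cm [ 0.24 -0.19  0.1 ]
```

View pics/side2.png

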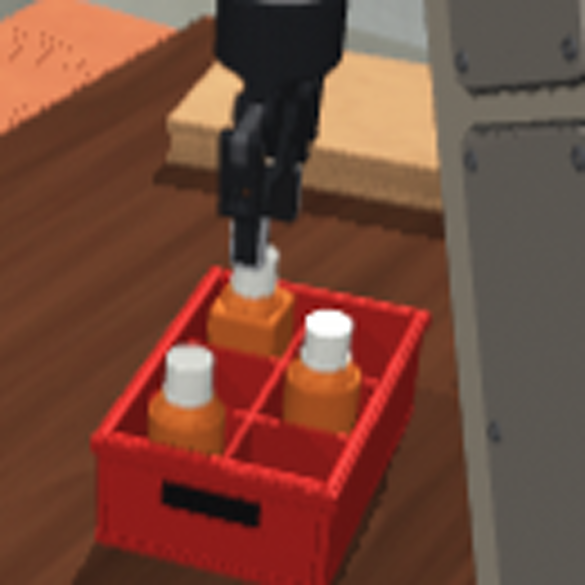

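Emit:
{"api": "play_rows", "payload": {"series": "70 0.2 -0.2 0.2 0 0 0; 70 0 0 0 0 0 0; 10 0 0 0 0 0 0; 10 0 0 0 0 0 0; 10 0 0 0 0 0 0; 10 0 0 0 0 0 0; 10 0 0 0 0 0 0; 10 0 0 0 0 0 0", "newtons": 40}}

```text
clock: 3.92
tcp_pos: [0.5655, -0.2715, 0.1148]
orientation: [0.002, 0.992, 0.128, 0.003]
wrist_force: [0.4, 2.1, 13.4]
finger_gap: 0.009
```

```bash
python3 - <<'E'
from h import *
report([.5635,-.2705,.112],tool(90,15))
for n in("side","top"):
    im=cams.read_camera(n)[:,:,::-1]; x,y=(320,110) if n=='top' else (230,60)
    cv2.imwrite(f"pics/{n}3.png",cv2.resize(im[y:y+130,x:x+130],None,fx=4.5,fy=4.5,interpolation=2))
E
```

```text
t 3.92 p [ 0.5655 -0.2715  0.1148] z [ 0.006 -0.003 -1.   ] y [ 0.255 -0.967  0.005] gap 0.009 F [ 0.38  2.1  13.45] T [ 0.34 -0.12  0.07] q [-0.58  0.46 -0.01  1.1   0.    2.31]
 shift now-frame cm [-0.17 -0.15  0.28]
 rotvec deg [ 0.27 -0.31 -0.25]
 shift after-turn cm [-0.17 -0.15  0.28]
```

View pics/side3.png

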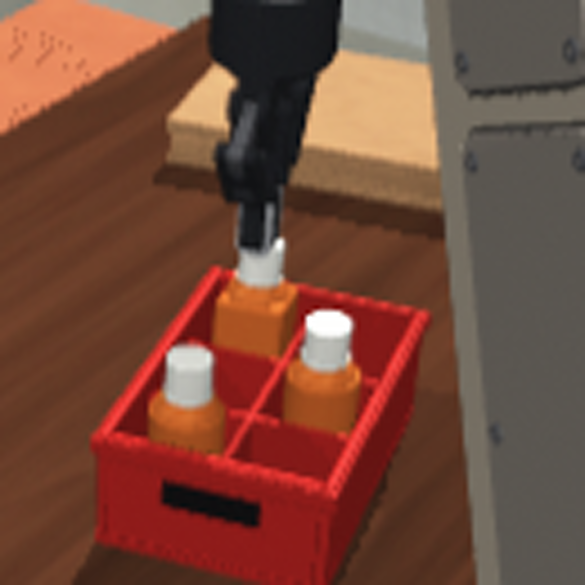

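```bash
python3 - <<'E'
from h import *
print('sidecam',-cal('side')[1].T@cal('side')[2])
s,p,R=pose()
for q in(p,p+R.apply([0,0,.019]),[.5635,-.2705,.121]): print(((proj('side',q)-[230,60])*4.5).round(0),((proj('top',q)-[320,110])*4.5).round(0))
E
```

```text
sidecam [0.02829641 0.62934243 0.71410394]
[253. 258.] [317. 197.]
[251. 284.] [307. 202.]
[256. 251.] [319. 200.]
```

View pics/top3.png

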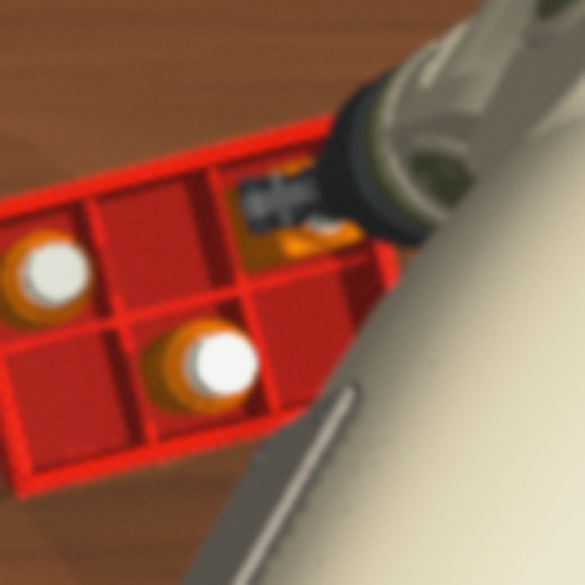

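View pics/top2.png

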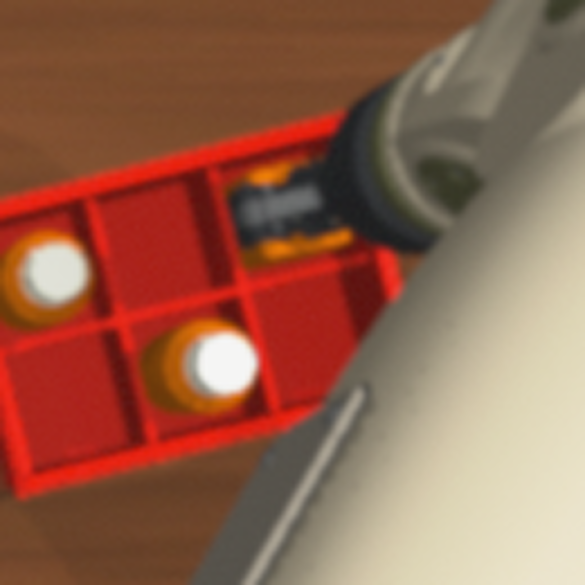

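```bash
python3 - <<'E'
from h import *
a=proj('side',[.5649,-.2692,.202]);print('side1 tcp',((a-[230,50])*4.5).round())
M=tool(90,15)
for y in(-.03,-.045,.03):
  for z in(.0,.011,.019): print(y,z,((proj('side',np.array([.5649,-.2692,.202])+M.apply([0,y,z]))-[230,50])*4.5).round())
s=cams.read_camera('side')[:,:,::-1];t=cams.read_camera('top')[:,:,::-1]
cv2.imwrite('pics/z4.png',np.hstack([cv2.resize(s[90:150,260:310],None,fx=8,fy=8,interpolation=2),cv2.resize(t[135:195,360:410],None,fx=8,fy=8,interpolation=2)]))
E
```

```text
side1 tcp [261. 177.]
-0.03 0.0 [245. 199.]
-0.03 0.011 [244. 215.]
-0.03 0.019 [244. 228.]
-0.045 0.0 [237. 210.]
-0.045 0.011 [236. 227.]
-0.045 0.019 [236. 239.]
0.03 0.0 [276. 157.]
0.03 0.011 [275. 173.]
0.03 0.019 [274. 185.]
```

View pics/z4.png

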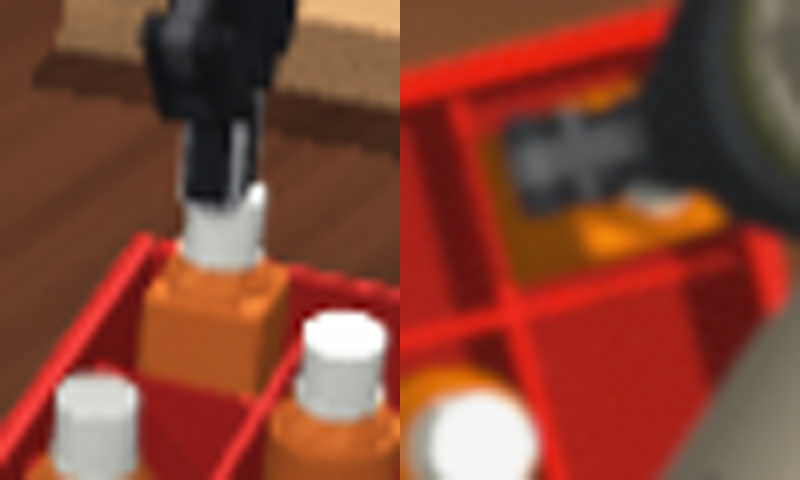

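Emit:
{"api": "play_rows", "payload": {"series": "10 0 0 -1 0 0 0; 0 0 0 -2 0 0 0; 0 0 0 -2 0 0 0; 0 0 0 -1 0 0 0; 0 0 0 0 0 0 0; 0 0 0 0 0 0 0"}}

```text
clock: 4.88
tcp_pos: [0.5626, -0.2703, 0.1701]
orientation: [-0.0, 0.992, 0.128, -0.001]
wrist_force: [-0.0, -0.2, -0.2]
finger_gap: -0.0001
```

```bash
python3 - <<'E'
from h import *
report()
s=cams.read_camera('side')[:,:,::-1];t=cams.read_camera('top')[:,:,::-1]
cv2.imwrite('pics/side5.png',s);cv2.imwrite('pics/top5.png',t)
cv2.imwrite('pics/z5.png',np.hstack([cv2.resize(s[60:140,250:310],None,fx=6,fy=6,interpolation=2),cv2.resize(t[125:205,350:410],None,fx=6,fy=6,interpolation=2)]))
p=pose()[1]
for d in(0,.019): print((proj('side',p-[0,0,d])-[250,60])*6,(proj('top',p-[0,0,d])-[350,125])*6)
E
```

```text
t 4.88 p [ 0.5626 -0.2703  0.1701] z [-0.001  0.001 -1.   ] y [ 0.254 -0.967 -0.001] gap -0.0001 F [-0.01 -0.23 -0.18] T [0.02 0.03 0.04] q [-0.58  0.43  0.08  1.23 -0.    2.31]
[228.9351507  240.93451143] [282.91594515 162.51361714]
[226.26969466 277.97510623] [267.35668429 169.1731342 ]
```

View pics/z5.png

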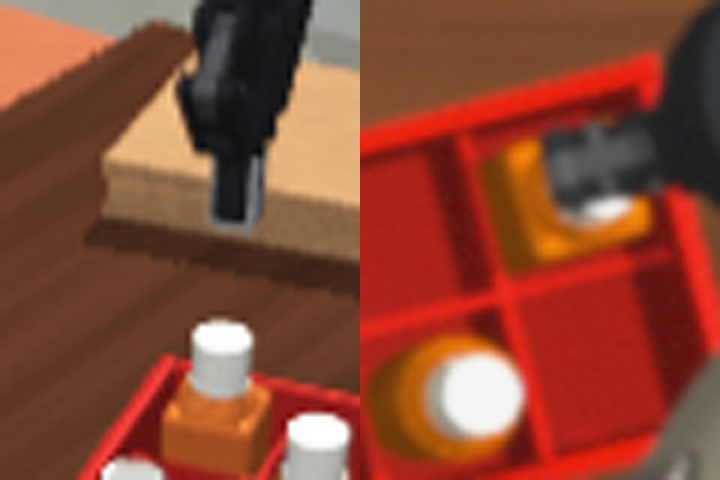

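```bash
python3 - <<'E'
from h import *
p=pose()[1]
for d in(-.019,0,.03,.054,.1,.15,.2): 
  a=proj('side',p+[0,0,d]);b=proj('top',p+[0,0,d]);print(d,a.round(1),b.round(1),((a-[250,60])*6).round(),((b-[350,125])*6).round()+[360,0])
s=cv2.imread('pics/side5.png');t=cv2.imread('pics/top5.png')
cv2.imwrite('pics/z6.png',np.hstack([cv2.resize(s[0:140,240:340],None,fx=4,fy=4,interpolation=2),cv2.resize(t[110:250,360:460],None,fx=4,fy=4,interpolation=2)]))
E
```

```text
-0.019 [287.7 106.3] [394.6 153.2] [226. 278.] [627. 169.]
0 [288.2 100.2] [397.2 152.1] [229. 241.] [643. 163.]
0.03 [288.9  90.1] [401.5 150.2] [233. 181.] [669. 151.]
0.054 [289.5  81.9] [405.1 148.7] [237. 131.] [691. 142.]
0.1 [290.7  65.4] [412.7 145.4] [244.  32.] [736. 123.]
0.15 [292.   46.5] [422.  141.5] [252. -81.] [792.  99.]
0.2 [293.5  26.3] [432.5 136.9] [ 261. -202.] [855.  72.]
```

View pics/z6.png

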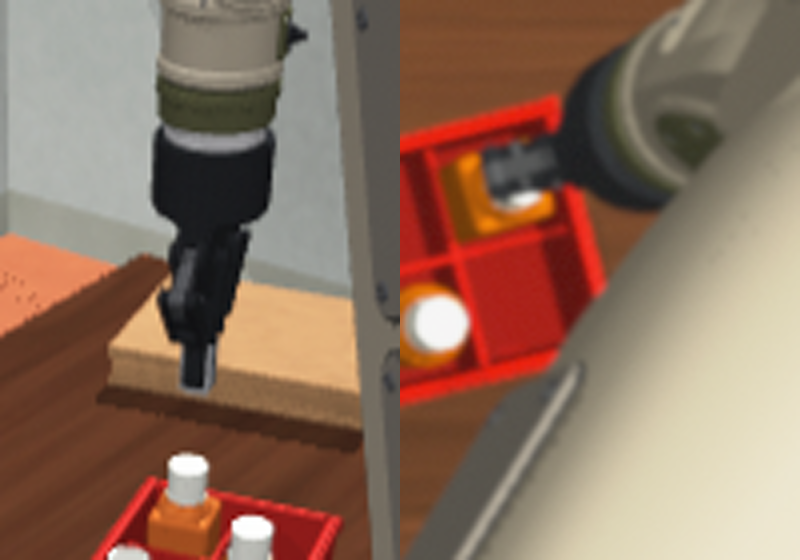

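Emit:
{"api": "play_rows", "payload": {"series": "70 0.1 0 0 0 0 0; 70 0 0 1 0 0 0; 70 0 0 2 0 0 0; 70 0 0 2 0 0 0; 70 0 0 1 0 0 0; 70 0 0 0.5 0 0 0; 70 0 0 0 0 0 0"}}

```text
clock: 5.85
tcp_pos: [0.564, -0.2703, 0.1061]
orientation: [0.0, 0.992, 0.128, -0.0]
wrist_force: [-0.1, 0.1, -0.1]
finger_gap: 0.0595
```

```bash
python3 - <<'E'
from h import *
report([.5635,-.2705,.09])
s=cams.read_camera('side')[:,:,::-1];t=cams.read_camera('top')[:,:,::-1]
cv2.imwrite('pics/z7.png',np.hstack([cv2.resize(s[60:140,250:310],None,fx=6,fy=6,interpolation=2),cv2.resize(t[125:205,350:410],None,fx=6,fy=6,interpolation=2)]))
E
```

```text
t 5.85 p [ 0.564  -0.2703  0.1061] z [-0. -0. -1.] y [ 0.254 -0.967  0.   ] gap 0.0595 F [-0.08  0.1  -0.08] T [0.02 0.02 0.07] q [-0.58  0.46 -0.02  1.09 -0.    2.31]
 shift now-frame cm [-0.06  0.    1.61]
```

View pics/z7.png

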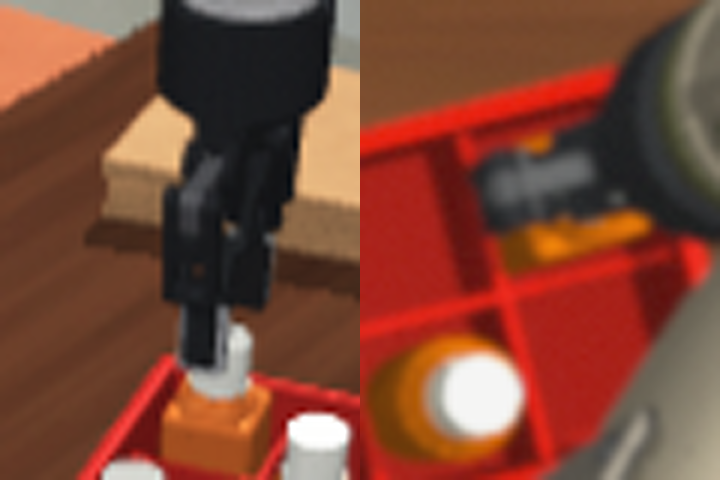

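```bash
python3 - <<'E'
from h import *
s,p,R=pose()
for y in(-.03,-.037,-.044):
  print(y,[(z,proj('side',p+R.apply([0,y,z])).round(1).tolist()) for z in(-.02,-.01,-.005,0,.005,.01)])
E
```

```text
-0.03 [(-0.02, [283.3, 118.8]), (-0.01, [283.1, 121.9]), (-0.005, [283.0, 123.5]), (0, [282.9, 125.0]), (0.005, [282.8, 126.6]), (0.01, [282.7, 128.1])]
-0.037 [(-0.02, [282.5, 120.0]), (-0.01, [282.3, 123.1]), (-0.005, [282.2, 124.7]), (0, [282.1, 126.2]), (0.005, [282.0, 127.8]), (0.01, [281.9, 129.3])]
-0.044 [(-0.02, [281.7, 121.2]), (-0.01, [281.5, 124.3]), (-0.005, [281.4, 125.9]), (0, [281.3, 127.5]), (0.005, [281.2, 129.0]), (0.01, [281.1, 130.6])]
```

Emit:
{"api": "play_rows", "payload": {"series": "70 0 0 0.6 0 0 0; 70 0 0 0.6 0 0 0; 70 0 0 0.6 0 0 0; 70 0 0 0 0 0 0; 10 0 0 0 0 0 0; 10 0 0 0 0 0 0; 10 0 0 0 0 0 0; 10 0 0 0 0 0 0; 10 0 0 0 0 0 0"}}

```text
clock: 7.08
tcp_pos: [0.5641, -0.2702, 0.0884]
orientation: [0.0, 0.992, 0.128, 0.0]
wrist_force: [-1.3, 2.2, 3.8]
finger_gap: 0.0271
```

```bash
python3 - <<'E'
from h import *
report([.5635,-.2705,.09])
s=cams.read_camera('side')[:,:,::-1];t=cams.read_camera('top')[:,:,::-1]
cv2.imwrite('pics/z8.png',np.hstack([cv2.resize(s[60:140,250:310],None,fx=6,fy=6,interpolation=2),cv2.resize(t[125:205,350:410],None,fx=6,fy=6,interpolation=2)]))
E
```

```text
t 7.08 p [ 0.5641 -0.2702  0.0884] z [ 0. -0. -1.] y [ 0.254 -0.967  0.   ] gap 0.0271 F [-1.32  2.15  3.79] T [ 0.38  0.08 -0.03] q [-0.58  0.48 -0.05  1.05  0.    2.31]
 shift now-frame cm [-0.07  0.01 -0.16]
```

View pics/z8.png

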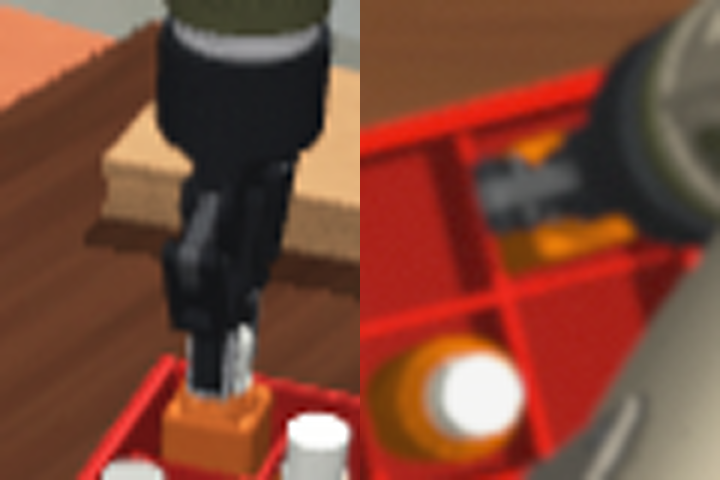

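Emit:
{"api": "play_rows", "payload": {"series": "10 0 0 -0.5 0 0 0; 10 0 0 -1 0 0 0; 10 0 0 -1.5 0 0 0; 10 0 0 -1.5 0 0 0; 10 0 0 -1.5 0 0 0; 10 0 0 -1.5 0 0 0; 10 0 0 -1.5 0 0 0; 10 0 0 -1.5 0 0 0; 10 0 0 -1.5 0 0 0; 10 0 0 -0.5 0 0 0; 10 0 0 0 0 0 0", "newtons": 40}}

```text
clock: 8.55
tcp_pos: [0.5642, -0.2704, 0.2134]
orientation: [0.0, 0.992, 0.128, 0.0]
wrist_force: [0.8, -0.2, -2.3]
finger_gap: 0.0266
```

```bash
python3 - <<'E'
from h import *
report([.58,-.02,.215],tool(90,0))
s=cams.read_camera('side')[:,:,::-1];t=cams.read_camera('top')[:,:,::-1]
cv2.imwrite('pics/z9.png',np.hstack([cv2.resize(s[20:160,240:340],None,fx=4,fy=4,interpolation=2),cv2.resize(t[110:250,340:440],None,fx=4,fy=4,interpolation=2)]))
E
```

```text
t 8.55 p [ 0.5642 -0.2704  0.2134] z [ 0. -0. -1.] y [ 0.254 -0.967  0.   ] gap 0.0266 F [ 0.78 -0.2  -2.29] T [-0.02 -0.03 -0.04] q [-0.58  0.42  0.17  1.33 -0.    2.31]
 shift now-frame cm [  7.9  -23.82  -0.17]
 rotvec deg [ 0.02 -0.03 14.73]
 shift after-turn cm [  1.58 -25.04  -0.16]
```

View pics/z9.png

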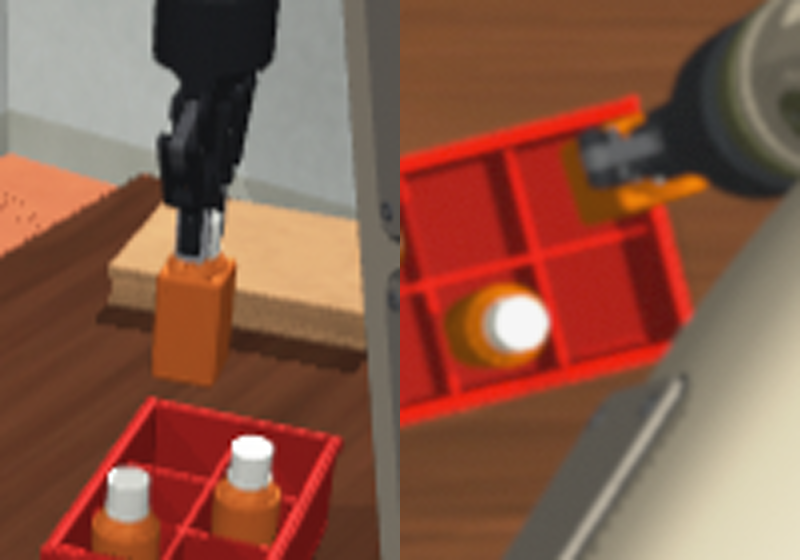

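Emit:
{"api": "play_rows", "payload": {"series": "10 0 0 -1 0 0 4; 10 0 0 0 0 0 5; 10 0 0 0 0 0 5.7; 10 0.1 -1.5 0 0 0 0; 10 0.2 -3 0 0 0 0; 10 0.2 -3.5 0 0 0 0; 10 0.2 -3.5 0 0 0 0; 10 0.2 -3.5 0 0 0 0; 10 0.2 -3.5 0 0 0 0; 10 0.2 -3 0 0 0 0; 10 0.2 -2.5 0 0 0 0; 10 0 -1 0 0 0 0"}}

```text
clock: 10.15
tcp_pos: [0.5783, -0.0181, 0.2228]
orientation: [-0.0, 1.0, 0.002, -0.0]
wrist_force: [0.1, 0.1, -1.9]
finger_gap: 0.0269
```

Emit:
{"api": "play_rows", "payload": {"series": "10 0 0 1 0 0 0; 10 0 0 2 0 0 0; 10 0 0 2 0 0 0; 10 0 0 2 0 0 0; 10 0 0 2 0 0 0; 10 0 0 1 0 0 0; 10 0 0 0 0 0 0"}}

```text
clock: 11.02
tcp_pos: [0.5781, -0.0208, 0.1221]
orientation: [-0.0, 1.0, -0.0, -0.001]
wrist_force: [-0.1, -0.3, -1.0]
finger_gap: 0.0269
```

```bash
python3 - <<'E'
from h import *
report([.58,-.02,.084],tool(90,0))
s=cams.read_camera('side')[:,:,::-1];t=cams.read_camera('top')[:,:,::-1]
cv2.imwrite('pics/z10.png',np.hstack([cv2.resize(s[80:220,170:270],None,fx=4,fy=4,interpolation=2),cv2.resize(t[70:210,210:310],None,fx=4,fy=4,interpolation=2)]))
E
```

```text
t 11.03 p [ 0.5781 -0.0208  0.1221] z [-0.002  0.    -1.   ] y [-0. -1. -0.] gap 0.0269 F [-0.09 -0.31 -0.99] T [ 0.08 -0.06 -0.06] q [-0.17  0.37 -0.13  1.08 -0.    2.97]
 shift now-frame cm [ 0.2  -0.08  3.81]
 rotvec deg [-0.01  0.12 -0.01]
 shift after-turn cm [ 0.19 -0.08  3.81]
```

View pics/z10.png

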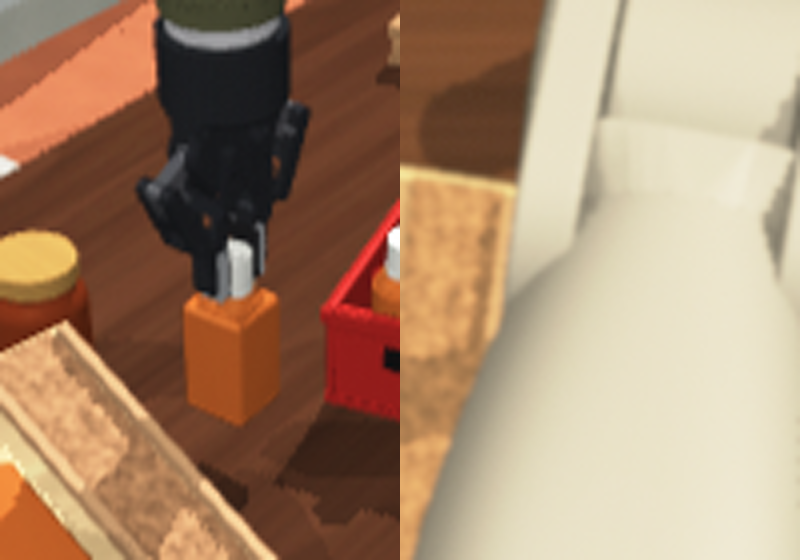

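```bash
python3 - <<'E'
from h import *
P=[onz('side',170+u/4,80+v/4,.0397) for u,v in((186,396),(241,424),(278,395))]
for a,b in zip(P,P[1:]): d=b-a;print(a.round(4),np.linalg.norm(d).round(4),np.degrees(np.arctan2(d[1],d[0])).round(1))
print((P[0]+P[2])/2)
E
```

```text
[ 0.6045 -0.0056  0.0397] 0.0467 179.0
[ 0.5578 -0.0047  0.0397] 0.038 -90.8
[ 0.5808934  -0.02414532  0.0397    ]
```

Emit:
{"api": "play_rows", "payload": {"series": "10 0 0 1 0 0 0; 10 0 0 1 0 0 0; 10 0 0 0.8 0 0 0; 10 0 0 0.6 0 0 0; 10 0 0 0.3 0 0 0; 10 0 0 0.1 0 0 0; 10 0 0 0.1 0 0 0; 10 0 0 0 0 0 0"}}

```text
clock: 12.12
tcp_pos: [0.5791, -0.0203, 0.0843]
orientation: [0.0, 1.0, 0.0, 0.0]
wrist_force: [0.4, 0.1, -1.5]
finger_gap: 0.0265
```

```bash
python3 - <<'E'
from h import *
report()
E
```

```text
t 12.12 p [ 0.5791 -0.0203  0.0843] z [ 0. -0. -1.] y [ 0.001 -1.     0.   ] gap 0.0265 F [ 0.35  0.15 -1.5 ] T [-0.    0.07 -0.01] q [-0.17  0.4  -0.18  0.99 -0.    2.97]
```

Emit:
{"api": "play_rows", "payload": {"series": "10 0 0 0.1 0 0 0; 10 0 0 0.1 0 0 0; 10 0 0 0 0 0 0"}}

```text
clock: 12.5
tcp_pos: [0.5791, -0.0203, 0.0824]
orientation: [0.0, 1.0, 0.0, 0.0]
wrist_force: [-0.2, 0.2, 1.2]
finger_gap: 0.0266
```

Base touches the bench (force changed from −2 to +1 N). Release and rise.

Emit:
{"api": "play_rows", "payload": {"series": "40 0 0 0 0 0 0; 60 0 0 0 0 0 0; 70 0 0 0 0 0 0; 70 0 0 -0.5 0 0 0; 70 0 0 -1.5 0 0 0; 70 0 0 -3 0 0 0; 70 0 0 -4 0 0 0; 70 -2 0 -4 0 0 0; 70 -3 0 0 0 0 0"}}

```text
clock: 13.62
tcp_pos: [0.5314, -0.0209, 0.217]
orientation: [0.001, 1.0, 0.0, 0.004]
wrist_force: [-0.4, 0.4, 0.4]
finger_gap: 0.0599
```

```bash
python3 - <<'E'
from h import *
report()
s=cams.read_camera('side')[:,:,::-1]
cv2.imwrite('pics/z11.png',cv2.resize(s[60:220,150:290],None,fx=4,fy=4,interpolation=2))
E
```

```text
t 13.62 p [ 0.5314 -0.0209  0.217 ] z [ 0.009 -0.002 -1.   ] y [ 0.001 -1.     0.002] gap 0.0599 F [-0.36  0.39  0.37] T [ 0.03  0.05 -0.03] q [-0.19  0.22 -0.09  1.25 -0.    2.95]
```

View pics/z11.png

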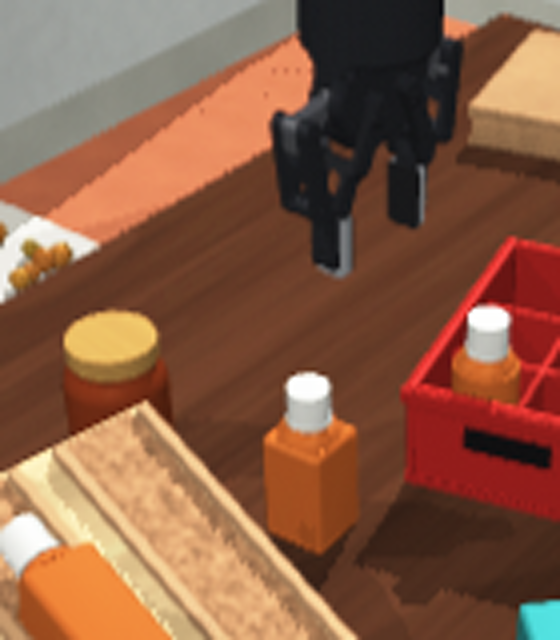

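Emit:
{"api": "play_rows", "payload": {"series": "70 0 0 0 0 0 -10; 70 0 0 0 0 0 -10; 70 0 0 0 0 0 -10; 70 0 0 0 0 0 -10; 70 0 0 0 0 0 -10; 70 0 0 0 0 0 -10; 70 0 0 0 0 0 -10; 70 0 0 0 0 0 -10; 70 0 0 0 0 0 -10; 70 0 0 0 0 0 -10; 70 0 0 0 0 0 -10; 70 0 0 0 0 0 -10"}}

```text
clock: 15.18
tcp_pos: [0.5291, -0.0203, 0.2131]
orientation: [0.001, 0.497, 0.868, 0.0]
wrist_force: [0.1, 0.6, 0.4]
finger_gap: 0.0596
```

Emit:
{"api": "play_rows", "payload": {"series": "70 0 0 0 0 0 -10; 70 0 0 0 0 0 -10; 70 0 0 0 0 0 -10; 70 0 0 0 0 0 -10; 70 0 0 0 0 0 -10; 70 0 0 0 0 0 -10; 70 3 0 0 0 0 0; 70 3 0 0 0 0 0; 70 3 0 0 0 0 0; 70 0 0 0 0 0 0"}}

```text
clock: 16.42
tcp_pos: [0.4373, -0.0201, 0.2132]
orientation: [0.0, -0.0, 1.0, -0.0]
wrist_force: [-0.2, 0.5, -0.8]
finger_gap: 0.0597
```

```bash
cat >> h.py <<'E'
def toolf(p,h): return tool(p,h)*Rn.from_euler('z',180,degrees=True)
E
python3 - <<'E'
from h import *
report([.42,-.02,.17],toolf(30,-1))
E
```

```text
t 16.43 p [ 0.4373 -0.0201  0.2132] z [ 0.001 -0.    -1.   ] y [-0.  1. -0.] gap 0.0597 F [-0.23  0.47 -0.79] T [ 0.01 -0.08  0.01] q [-0.23  0.05 -0.3   1.22 -0.   -0.23]
 shift now-frame cm [1.74 0.02 4.32]
 rotvec deg [  0.52 -59.97   0.92]
 shift after-turn cm [ 4.61 -0.02  0.66]
```

Emit:
{"api": "play_rows", "payload": {"series": "85 0 0 0 0 -10 0; 85 0 0 0 0 -10 0; 85 0 0 0 0 -10 0; 85 0 0 0 0 -10 0; 85 0 0 0 0 -10 0; 85 0 0 0 0 -10 0; 85 0 0 0 0 0 0; 85 0 0 0 0 0 0"}}

```text
clock: 17.42
tcp_pos: [0.4486, -0.0385, 0.2822]
orientation: [0.465, -0.005, 0.885, 0.011]
wrist_force: [-0.2, -0.5, 0.3]
finger_gap: 0.0726
```

```bash
python3 - <<'E'
from h import *
report([.42,-.02,.17],toolf(30,-1))
s,p,R=pose()
for y in (-.035,-.042,.035):
  for z in(-.013,.012,.019): print(y,z,((proj('side',p+R.apply([0,y,z]))-[150,60])*4).round())
for y in (-.035,-.042,.035): print('world z +25',((proj('side',p+R.apply([0,y,.012])+[0,0,.025])-[150,60])*4).round())
s=cams.read_camera('side')[:,:,::-1]
cv2.imwrite('pics/z12.png',cv2.resize(s[60:260,150:330],None,fx=4,fy=4,interpolation=2)[:,:720][:600])
s=cams.read_camera('top')[:,:,::-1]
cv2.imwrite('pics/z12t.png',cv2.resize(s[100:300,150:350],None,fx=3,fy=3,interpolation=2))
E
```

```text
t 17.43 p [ 0.4486 -0.0385  0.2822] z [ 0.824  0.025 -0.567] y [-0.02   1.     0.015] gap 0.0726 F [-0.23 -0.51  0.29] T [ 0.02  0.69 -0.01] q [-0.64 -0.68 -1.03  0.38  0.54 -0.41]
 shift now-frame cm [10.87  1.74  4.04]
 rotvec deg [ 2.26 -4.54  0.43]
 shift after-turn cm [11.16  1.8   3.1 ]
-0.035 -0.013 [564. 164.]
-0.035 0.012 [530. 177.]
-0.035 0.019 [520. 181.]
-0.042 -0.013 [571. 159.]
-0.042 0.012 [537. 172.]
-0.042 0.019 [527. 176.]
0.035 -0.013 [493. 215.]
0.035 0.012 [458. 228.]
0.035 0.019 [449. 231.]
world z +25 [532. 135.]
world z +25 [539. 131.]
world z +25 [460. 185.]
```

View pics/z12.png

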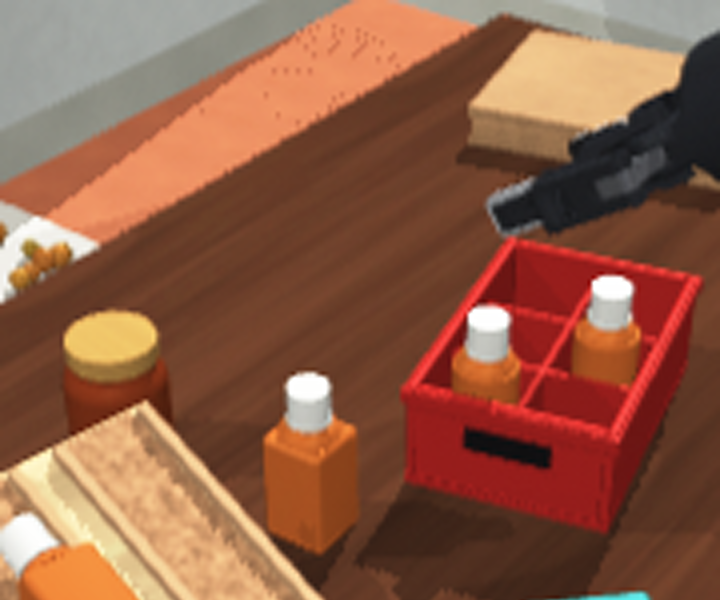

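View pics/z12t.png

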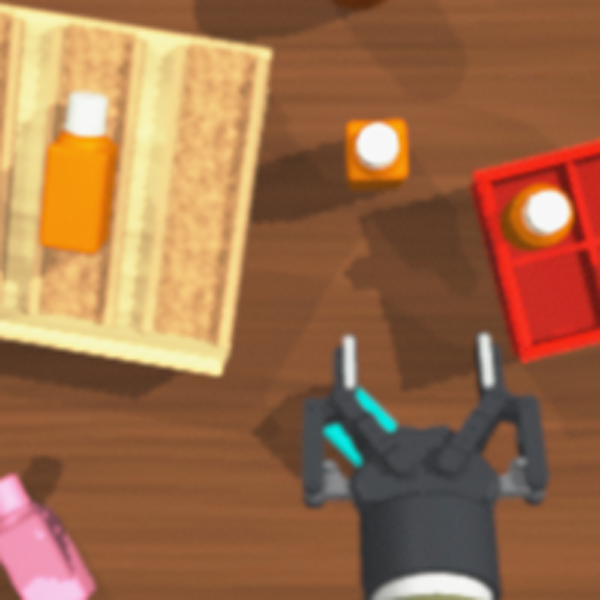

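```bash
python3 - <<'E'
from h import *
report([.57,-.02,.20],toolf(30,-1))
t=cams.read_camera('top')[:,:,::-1]
hsv=cv2.cvtColor(np.ascontiguousarray(t),cv2.COLOR_BGR2HSV)
m=cv2.inRange(hsv,(8,180,120),(20,255,255));m[:, :255]=0;m[:,300:]=0;m[:120]=0;m[185:]=0
w=cv2.inRange(hsv,(0,0,190),(180,50,255));w[:,:255]=0;w[:,300:]=0;w[:120]=0;w[185:]=0
M=cv2.moments(w,True);u,v=M['m10']/M['m00'],M['m01']/M['m00'];print(u,v,onz('top',u,v,.115))
c=max(cv2.findContours(m|w,0,2)[0],key=cv2.contourArea);print(cv2.minAreaRect(c))
E
```

```text
t 17.52 p [ 0.4486 -0.0374  0.2812] z [ 0.823  0.027 -0.568] y [-0.022  1.     0.016] gap 0.0723 F [-0.35  0.26 -0.82] T [-0.06  0.71  0.01] q [-0.64 -0.68 -1.03  0.38  0.54 -0.41]
 shift now-frame cm [-0.21  1.34 14.64]
 rotvec deg [ 2.41 -4.61  0.44]
 shift after-turn cm [ 0.98  1.95 14.54]
275.31205673758865 147.7659574468085 [ 0.57853054 -0.01907072  0.115     ]
((275.5, 150.5), (23.0, 21.0), 90.0)
```

Emit:
{"api": "play_rows", "payload": {"series": "85 0 0.2 1 0 0 0; 85 0 0.3 2.5 0 0 0; 85 0 0.3 3 0 0 0; 85 0 0.3 3 0 0 0; 85 0 0.2 3 0 0 0; 85 0 0 1.5 0 0 0; 85 0 0 0 2.2 -4.5 0.5; 85 0 0 0 0 0 0; 85 0 0 0 0 0 0"}}

```text
clock: 18.7
tcp_pos: [0.5842, -0.0277, 0.2394]
orientation: [0.475, 0.004, 0.88, 0.002]
wrist_force: [-0.2, -0.2, -0.2]
finger_gap: 0.0726
```

```bash
python3 - <<'E'
from h import *
report([.582,-.0195,.20],toolf(30,-1))
report([.582,-.0195,.038],toolf(30,-1))
E
```

```text
t 18.7 p [ 0.5842 -0.0277  0.2394] z [ 0.836 -0.001 -0.548] y [0.005 1.    0.007] gap 0.0726 F [-0.17 -0.24 -0.19] T [0.02 0.74 0.01] q [-0.33 -0.25 -1.03 -0.17  0.27 -0.18]
 shift now-frame cm [3.42 0.79 1.97]
 rotvec deg [ 0.81 -3.24  0.02]
 shift after-turn cm [3.53 0.81 1.77]
t 18.7 p [ 0.5842 -0.0277  0.2394] z [ 0.836 -0.001 -0.548] y [0.005 1.    0.007] gap 0.0726 F [-0.17 -0.24 -0.19] T [0.02 0.74 0.01] q [-0.33 -0.25 -1.03 -0.17  0.27 -0.18]
 shift now-frame cm [16.97  0.67 10.85]
 rotvec deg [ 0.81 -3.24  0.02]
 shift after-turn cm [17.56  0.81  9.87]
```

Emit:
{"api": "play_rows", "payload": {"series": "85 0 0.8 0 0 0 0; 85 1.4 0 1 0 0 0; 85 1.4 0 1 0 0 0; 85 1.4 0 1 0 0 0; 85 1.4 0 0.8 0 0 0; 85 0 0 0 0 0 0"}}

```text
clock: 19.45
tcp_pos: [0.6072, -0.0237, 0.1951]
orientation: [0.458, 0.004, 0.889, 0.004]
wrist_force: [-0.9, 1.7, -0.0]
finger_gap: 0.0726
```

```bash
python3 - <<'E'
from h import *
report([.582,-.0195,.038],toolf(30,-1))
E
```

```text
t 19.45 p [ 0.6072 -0.0237  0.1951] z [ 0.814  0.003 -0.581] y [0.003 1.    0.01 ] gap 0.0726 F [-0.92  1.73 -0.01] T [-0.01  0.72 -0.01] q [-0.29 -0.11 -1.03 -0.27  0.24 -0.16]
 shift now-frame cm [14.26  0.26  7.07]
 rotvec deg [ 0.98 -5.5  -0.03]
 shift after-turn cm [14.87  0.37  5.67]
```

```bash
cat > fk.py <<'E'
from h import *
from scipy.optimize import least_squares
D=[([-1.2456,.31397,.04497,1.3036,0,1.4312],[.2576,-.5135,.2222],[0,0,-1]),
([-.57,.42,.15,1.3,0,2.3],[.5649,-.2692,.202],[0,0,-1]),
([-.58,.46,-.01,1.1,0,2.3],[.5617,-.273,.113],[0,0,-1]),
([-.58,.43,.08,1.23,0,2.31],[.5626,-.2703,.1701],[0,0,-1]),
([-.58,.48,-.05,1.05,0,2.31],[.5641,-.2702,.0884],[0,0,-1]),
([-.58,.42,.17,1.33,0,2.31],[.5642,-.2704,.2134],[0,0,-1]),
([-.17,.37,-.13,1.08,0,2.97],[.5781,-.0208,.1221],[0,0,-1]),
([-.17,.4,-.18,.99,0,2.97],[.5791,-.0203,.0843],[0,0,-1]),
([-.19,.22,-.09,1.25,0,2.95],[.5314,-.0209,.217],[.009,-.002,-1]),
([-.23,.05,-.3,1.22,0,-.23],[.4373,-.0201,.2132],[0,0,-1]),
([-.64,-.68,-1.03,.38,.54,-.41],[.4486,-.0374,.2812],[.823,.027,-.568]),
([-.33,-.25,-1.03,-.17,.27,-.18],[.5842,-.0277,.2394],[.836,-.001,-.548]),
([-.29,-.11,-1.03,-.27,.24,-.16],[.6072,-.0237,.1951],[.814,.003,-.581])]
Q=np.array([d[0] for d in D]);P=np.array([d[1] for d in D]);Z=np.array([d[2] for d in D])
# q -> planar wrist: plane at j1, lateral offset e ; wrist = base+...
def wrist(q,x):
    h,a,b,fa,fb,e,c=x[:7]
    r=c+a*np.sin(q[1]+fa)+b*np.cos(q[1]-q[2]+fb); z=h+a*np.cos(q[1]+fa)-b*np.sin(q[1]-q[2]+fb)
    j=q[0];return np.array([r*np.cos(j)-e*np.sin(j),r*np.sin(j)+e*np.cos(j),z])
def res(x):
    return np.concatenate([wrist(q,x)+x[7]*zz-p for q,p,zz in zip(Q,P,Z)]+[[ .05*x[3],.05*x[4],.05*x[6]]])
def fit(): 
    s=least_squares(res,[.3,.35,.35,0,0,.08,0,.2]);return s.x,s.fun
if __name__=='__main__':
    x,f=fit();print(x.round(3));print(np.abs(f[:-3]).reshape(-1,3).max(1).round(4))
E
python3 fk.py
```

```text
[ 0.178  0.443  0.345  0.051 -0.219  0.076  0.066  0.358]
[0.0062 0.0087 0.0071 0.0079 0.0074 0.0104 0.0059 0.0119 0.0051 0.021
 0.02   0.0116 0.0108]
```

```bash
cat > fk2.py <<'E'
from fk import *
def fkp(q,x,zz):
    p=q[1]-q[2]+q[3]; j=q[0]
    R=np.array([np.cos(j),np.sin(j),0]); 
    return wrist(q,x)+x[7]*zz+x[8]*(np.cos(p)*R-np.array([0,0,np.sin(p)]))+x[9]*(np.sin(p)*R+np.array([0,0,np.cos(p)]))
def res2(x): return np.concatenate([fkp(q,x,np.array(zz,float))-p for q,p,zz in zip(Q,P,Z)]+[[.02*x[3],.02*x[4],.02*x[6]]])
s=least_squares(res2,[.2,.4,.35,0,0,.08,0,.2,.1,0]);x=s.x
if __name__=='__main__':
    print(x.round(3));print(np.abs(s.fun[:-3]).reshape(-1,3).max(1).round(4))
    for q,zz in zip(Q,Z): print(np.degrees(q[1]-q[2]+q[3]).round(1),np.degrees(np.arcsin(-zz[2])).round(1))
E
python3 fk2.py
```

```text
[ 0.233  0.515  0.412 -0.006 -0.14   0.08   0.001  0.307  0.141  0.005]
[0.0006 0.0017 0.0015 0.0016 0.0024 0.0025 0.0028 0.0018 0.0017 0.0005
 0.0007 0.0006 0.0016]
90.1 90.0
90.0 90.0
90.0 90.0
90.5 90.0
90.5 90.0
90.5 90.0
90.5 90.0
90.0 90.0
89.4 90.0
90.0 90.0
41.8 34.6
35.0 33.2
37.2 35.5
```

```bash
cat > ik.py <<'E'
from fk2 import *
lo=np.array([-2.76,-.86,-1.03,-2.2]);hi=np.array([2.76,1.69,1.26,2.34])
# unknown: j1..j4 ; require j5 = s.t. heading. model: tool z in plane frame rotated by j5 about in-plane 'up' axis
def dirz(q):
    p=q[1]-q[2]+q[3];j=q[0];R=np.array([np.cos(j),np.sin(j),0]);S=np.array([-np.sin(j),np.cos(j),0])
    d=np.cos(p)*R-np.array([0,0,np.sin(p)]);return np.cos(q[4])*d+np.sin(q[4])*S
def ik(pos,z):
    best=None
    for g in ([-.2,.3,-.5,.2,0],[-.2,.0,-.9,-.3,.2],[-.1,.4,0,1.,0],[.3,.4,0,1.,0]):
        f=lambda q:np.concatenate([(fkp(q,x,dirz(q))-pos)*10,dirz(q)-z])
        s=least_squares(f,g,bounds=(np.r_[lo,-1.47],np.r_[hi,1.5]))
        if best is None or s.cost<best.cost:best=s
    q=best.x;return q,np.linalg.norm(fkp(q,x,dirz(q))-pos)*1000,np.degrees(np.arccos(np.clip(dirz(q)@z,-1,1)))
if __name__=='__main__':
    for ph in(20,30,40,50,60):
        for xx in(.58,.62,.66):
            z=tool(ph,-1).as_matrix()[:,2];q,e,a=ik(np.array([xx,-.0195,.04]),z);print(ph,xx,q.round(2),e.round(1),a.round(1))
    Xb=np.array([np.cos(np.radians(-9.35))*np.cos(np.radians(20)),np.sin(np.radians(-9.35))*np.cos(np.radians(20)),np.sin(np.radians(20))])
    h=np.radians(-9.35);Zb=np.array([-np.sin(np.radians(20))*np.cos(h),-np.sin(np.radians(20))*np.sin(h),np.cos(np.radians(20))])
    o=np.array([.4366,.1252,.038])
    for ph in(90,100,110,120,130):
        z=tool(ph,-9.35).as_matrix()[:,2]
        t=o+Xb*.045+Zb*.017+.011*z
        q,e,a=ik(t,z);print('final',ph,t.round(3),q.round(2),e.round(1),a.round(1))
E
python3 ik.py
```

```text
20 0.58 [-0.38  0.19 -1.03 -0.32  0.4 ] 10.7 28.6
20 0.62 [-0.31  0.27 -1.03 -0.5   0.3 ] 9.8 24.0
20 0.66 [-0.26  0.38 -1.03 -0.71  0.24] 8.8 18.7
30 0.58 [-0.3   0.17 -1.03 -0.31  0.24] 7.5 19.3
30 0.62 [-0.26  0.26 -1.03 -0.49  0.21] 6.1 14.7
30 0.66 [-0.24  0.37 -1.03 -0.69  0.19] 4.4 9.5
40 0.58 [-0.27  0.17 -1.03 -0.31  0.18] 3.9 9.9
40 0.62 [-0.24  0.25 -1.03 -0.48  0.17] 2.2 5.3
40 0.66 [-0.23  0.36 -1.03 -0.67  0.16] 0.1 0.2
50 0.58 [-0.25  0.16 -1.03 -0.3   0.15] 0.2 0.5
50 0.62 [-0.23  0.23 -0.95 -0.29  0.13] 0.0 0.0
50 0.66 [-0.21  0.28 -0.86 -0.26  0.12] 0.0 0.0
60 0.58 [-0.23  0.16 -0.85  0.04  0.1 ] 0.0 0.0
60 0.62 [-0.21  0.23 -0.76  0.07  0.1 ] 0.0 0.0
60 0.66 [-0.19  0.29 -0.67  0.09  0.09] 0.0 0.0
final 90 [0.473 0.119 0.058] [ 0.08  0.26 -0.45  0.85  0.  ] 0.0 0.0
final 100 [0.471 0.12  0.059] [ 0.06  0.39 -0.28  1.07  0.04] 0.0 0.0
final 110 [0.469 0.12  0.059] [ 0.04  0.53 -0.11  1.27  0.07] 0.0 0.0
final 120 [0.467 0.12  0.06 ] [0.02 0.67 0.06 1.48 0.09] 0.0 0.0
final 130 [0.466 0.12  0.061] [0.01 0.82 0.24 1.68 0.11] 0.0 0.0
```

Emit:
{"api": "play_rows", "payload": {"series": "85 0 0 0 0 8 0; 85 0 0 0 0 8 0; 85 0 0 0 0 0 0; 85 0 0 0 0 0 0"}}

```text
clock: 19.95
tcp_pos: [0.6078, -0.0237, 0.1962]
orientation: [0.336, 0.003, 0.942, 0.004]
wrist_force: [-0.5, -0.6, -0.1]
finger_gap: 0.0725
```

```bash
python3 - <<'E'
from h import *
report([.584,-.0195,.20],toolf(53,-1))
E
```

```text
t 19.95 p [ 0.6078 -0.0237  0.1962] z [ 0.632  0.005 -0.775] y [0.003 1.    0.009] gap 0.0725 F [-0.47 -0.61 -0.14] T [-0.02  0.59 -0.  ] q [-0.26 -0.08 -0.73  0.25  0.17 -0.19]
 shift now-frame cm [ 1.61  0.41 -1.8 ]
 rotvec deg [0.9  2.22 0.32]
 shift after-turn cm [ 1.68  0.38 -1.74]
```

Emit:
{"api": "play_rows", "payload": {"series": "85 0 0 0 0.9 2.2 0.3; 85 1.7 0.4 -1.7 0 0 0; 85 0 0 0 0 0 0; 85 0 0 0 0 0 0"}}

```text
clock: 20.45
tcp_pos: [0.5837, -0.0193, 0.1993]
orientation: [0.317, 0.008, 0.949, -0.003]
wrist_force: [0.3, -0.4, 0.2]
finger_gap: 0.0723
```

```bash
python3 - <<'E'
from h import *
report([.584,-.0195,.10],toolf(53,-1))
report([.584,-.0195,.0415],toolf(53,-1))
s=cams.read_camera('side')[:,:,::-1]
cv2.imwrite('pics/z13.png',cv2.resize(s[80:220,170:270],None,fx=4,fy=4,interpolation=2))
E
```

```text
t 20.45 p [ 0.5837 -0.0193  0.1993] z [ 0.601 -0.01  -0.8  ] y [ 0.017  1.    -0.   ] gap 0.0723 F [ 0.28 -0.43  0.23] T [ 0.05  0.55 -0.01] q [-0.24 -0.12 -0.73  0.33  0.13 -0.18]
 shift now-frame cm [ 5.94 -0.02  7.96]
 rotvec deg [ 0.   -0.08  0.01]
 shift after-turn cm [ 5.95 -0.02  7.95]
t 20.45 p [ 0.5837 -0.0193  0.1993] z [ 0.601 -0.01  -0.8  ] y [ 0.017  1.    -0.   ] gap 0.0723 F [ 0.28 -0.43  0.23] T [ 0.05  0.55 -0.01] q [-0.24 -0.12 -0.73  0.33  0.13 -0.18]
 shift now-frame cm [ 9.46 -0.02 12.64]
 rotvec deg [ 0.   -0.08  0.01]
 shift after-turn cm [ 9.47 -0.02 12.62]
```

View pics/z13.png

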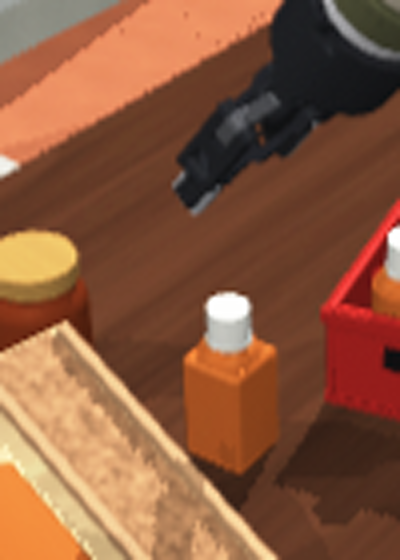

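Emit:
{"api": "play_rows", "payload": {"series": "85 1 0 1.33 0 0 0; 85 1.2 0 1.6 0 0 0; 85 1.2 0 1.6 0 0 0; 85 1.2 0 1.6 0 0 0; 85 1.2 0 1.6 0 0 0; 85 1.2 0 1.6 0 0 0; 85 1.0 0 1.33 0 0 0; 85 0.5 0 0.67 0 0 0; 85 0 0 0 0 0 0"}}

```text
clock: 21.62
tcp_pos: [0.5838, -0.0193, 0.0576]
orientation: [0.316, 0.008, 0.949, -0.003]
wrist_force: [-0.5, -0.1, -0.0]
finger_gap: 0.0723
```

```bash
python3 - <<'E'
from h import *
report([.584,-.0195,.0415],toolf(53,-1))
s=cams.read_camera('side')[:,:,::-1]
cv2.imwrite('pics/z14.png',cv2.resize(s[80:220,170:270],None,fx=4,fy=4,interpolation=2))
E
```

```text
t 21.62 p [ 0.5838 -0.0193  0.0576] z [ 0.599 -0.01  -0.801] y [0.017 1.    0.   ] gap 0.0723 F [-0.48 -0.1  -0.05] T [0.06 0.54 0.03] q [-0.24  0.12 -0.94 -0.12  0.13 -0.18]
 shift now-frame cm [ 0.94 -0.02  1.3 ]
 rotvec deg [ 0.02 -0.19  0.  ]
 shift after-turn cm [ 0.95 -0.02  1.3 ]
```

View pics/z14.png

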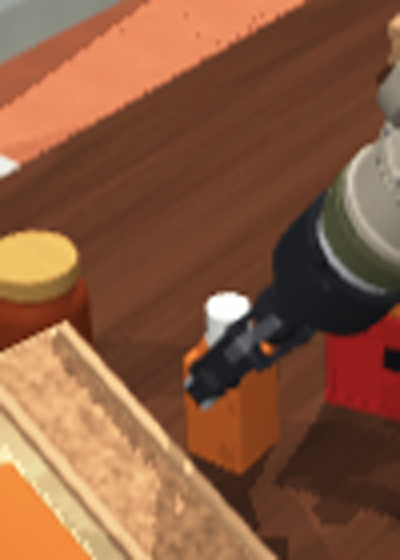

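Emit:
{"api": "play_rows", "payload": {"series": "85 0.5 0 0.7 0 0 0; 85 0.4 0 0.55 0 0 0; 85 0 0 0 0 0 0; 30 0 0 0 0 0 0; 30 0 0 0 0 0 0; 30 0 0 0 0 0 0; 30 0 0 0 0 0 0; 30 0 0 0 0 0 0", "newtons": 40}}

```text
clock: 22.68
tcp_pos: [0.5848, -0.0194, 0.0435]
orientation: [0.317, 0.008, 0.948, -0.003]
wrist_force: [-0.4, 0.2, 2.0]
finger_gap: 0.046
```

```bash
python3 - <<'E'
from h import *
report([.584,-.0195,.0415],toolf(53,-1))
s=cams.read_camera('side')[:,:,::-1]
cv2.imwrite('pics/z15.png',cv2.resize(s[80:220,170:270],None,fx=4,fy=4,interpolation=2))
E
```

```text
t 22.68 p [ 0.5848 -0.0194  0.0435] z [ 0.601 -0.01  -0.799] y [ 0.017  1.    -0.   ] gap 0.046 F [-0.36  0.18  1.96] T [0.15 0.31 0.01] q [-0.24  0.15 -0.96 -0.17  0.13 -0.18]
 shift now-frame cm [ 0.18 -0.02  0.11]
 rotvec deg [ 0.01 -0.06  0.02]
 shift after-turn cm [ 0.18 -0.02  0.11]
```

View pics/z15.png

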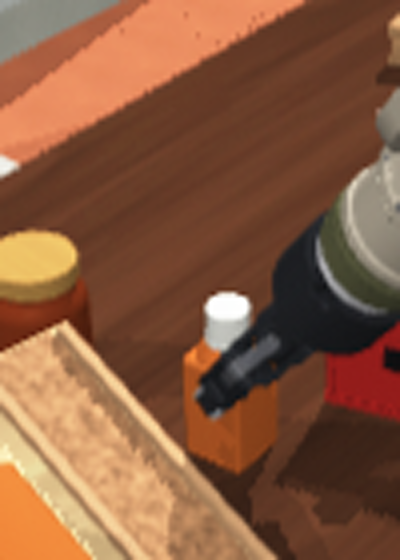

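```bash
cat > plan.py <<'E'
from ik import *
s_=np.sin(np.radians(20));c_=np.cos(np.radians(20));h=np.radians(-9.35)
O=np.array([.4515,.216,.038])
B=np.c_[[c_*np.cos(h),c_*np.sin(h),s_],[-np.sin(h),np.cos(h),0],[-s_*np.cos(h),-s_*np.sin(h),c_]]
def inbed(p): return B.T@(np.asarray(p)-O)
def frombed(b): return O+B@np.asarray(b)
# grasp of bottle A recorded
Rg=toolf(53.0,-1); pg=np.array([.5848,-.0194,.0435]); base0=np.array([.579,-.0196,0.])
bt=Rg.as_matrix().T@(base0-pg)
RA=toolf(123,-9.35)
def tcpA(bx,by=-.092,bz=.023): return frombed([bx,by,bz])-RA.as_matrix()@bt
E
python3 - <<'E'
from plan import *
print('bt',bt.round(4),'Zbot in tool',(Rg.as_matrix().T@[0,0,1]).round(3), 'Xb in tool',(RA.as_matrix().T@B[:,0]).round(3))
for bx,bz in((.02,.14),(.02,.06),(.02,.025),(0,.023)):
    t=tcpA(bx,bz=bz);print(bx,bz,t.round(4),inbed(t).round(4),[v.round(2) for v in ik(t,RA.as_matrix()[:,2])])
for p,ph in (([.58,-.02,.2],90),([.56,.0,.25],90),([.5,.1,.25],90),([.5,.1,.25],123)): print(p,ph,[v.round(2) for v in ik(np.array(p),tool(ph,-5).as_matrix()[:,2])])
report()
E
```

```text
bt [ 0.0308 -0.0003  0.0313] Zbot in tool [-0.602 -0.    -0.799] Xb in tool [-0.602 -0.    -0.799]
0.02 0.14 [0.4502 0.1233 0.1858] [ 0.0635 -0.0917  0.1342] [array([0.03, 0.6 , 0.23, 1.77, 0.1 ]), np.float64(0.0), np.float64(0.0)]
0.02 0.06 [0.4772 0.1188 0.1107] [ 0.0635 -0.0917  0.0542] [array([0.02, 0.7 , 0.21, 1.65, 0.1 ]), np.float64(0.0), np.float64(0.0)]
0.02 0.025 [0.489  0.1169 0.0778] [ 0.0635 -0.0917  0.0192] [array([0.01, 0.74, 0.21, 1.61, 0.1 ]), np.float64(0.0), np.float64(0.0)]
0 0.023 [0.4711 0.1198 0.069 ] [ 0.0435 -0.0917  0.0172] [array([0.02, 0.72, 0.14, 1.56, 0.1 ]), np.float64(0.0), np.float64(0.0)]
[0.58, -0.02, 0.2] 90 [array([-0.17,  0.33,  0.01,  1.25,  0.  ]), np.float64(0.0), np.float64(0.0)]
[0.56, 0.0, 0.25] 90 [array([-0.14,  0.28,  0.06,  1.36,  0.  ]), np.float64(0.0), np.float64(0.0)]
[0.5, 0.1, 0.25] 90 [array([ 0.04,  0.18, -0.06,  1.33,  0.  ]), np.float64(0.0), np.float64(0.0)]
[0.5, 0.1, 0.25] 123 [array([0.01, 0.7 , 0.55, 2.  , 0.05]), np.float64(0.0), np.float64(0.0)]
t 22.73 p [ 0.5848 -0.0194  0.0435] z [ 0.601 -0.01  -0.799] y [ 0.017  1.    -0.   ] gap 0.0457 F [0.77 0.25 1.97] T [0.15 0.27 0.06] q [-0.24  0.15 -0.96 -0.17  0.13 -0.18]
```

Emit:
{"api": "play_rows", "payload": {"series": "30 -0.3 0 -0.4 0 0 0; 30 -0.6 0 -0.8 0 0 0; 30 -1.2 0 -1.6 0 0 0; 30 -1.5 0 -2 0 0 0; 30 -1.5 0 -2 0 0 0; 30 -1.5 0 -2 0 0 0; 30 -1.5 0 -2 0 0 0; 30 -1.2 0 -1.6 0 0 0; 30 -0.6 0 -0.8 0 0 0; 30 0 0 0 0 0 0"}}

```text
clock: 23.98
tcp_pos: [0.5844, -0.0194, 0.2088]
orientation: [0.317, 0.008, 0.948, -0.003]
wrist_force: [0.0, 0.4, -2.3]
finger_gap: 0.0459
```

Emit:
{"api": "play_rows", "payload": {"series": "30 0 0 0 0 3 0; 30 0 0 0 0 6 0; 30 0 0 0 0 7 0; 30 0 0 0 0 7 0; 30 0 0 0 0 7 0; 30 0 0 0 0 5 0; 30 0 0 0 0 2 0; 30 0 0 0 0 0 0"}}

```text
clock: 24.98
tcp_pos: [0.5846, -0.0193, 0.2059]
orientation: [-0.002, 0.009, 1.0, 0.0]
wrist_force: [0.3, -0.3, -1.5]
finger_gap: 0.0462
```

```bash
python3 - <<'E'
from plan import *
report([.49,.11,.24],toolf(90,-9.35))
s=cams.read_camera('side')[:,:,::-1]
cv2.imwrite('pics/z16.png',cv2.resize(s[20:220,120:320],None,fx=3,fy=3,interpolation=2))
E
```

```text
t 24.98 p [ 0.5846 -0.0193  0.2059] z [-0.005  0.001 -1.   ] y [0.017 1.    0.   ] gap 0.0462 F [ 0.27 -0.33 -1.5 ] T [ 0.01  0.01 -0.  ] q [-0.17  0.34  0.04  1.28 -0.   -0.15]
 shift now-frame cm [ 9.69 12.77 -3.36]
 rotvec deg [ 0.01 -0.28  8.37]
 shift after-turn cm [11.43 11.22 -3.41]
```

View pics/z16.png

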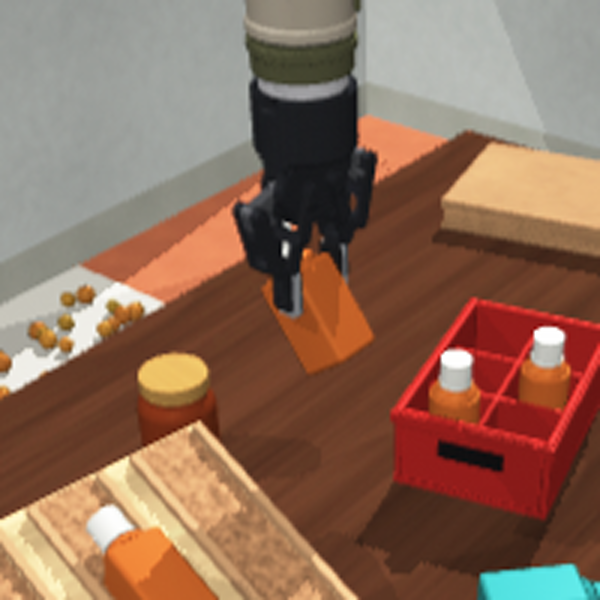

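Bottle held, tilted ~37° as planned. Now turn heading and move above the right lane.

Emit:
{"api": "play_rows", "payload": {"series": "30 0 0 -1 0 0 4; 30 0 0 -1.2 0 0 4.4; 30 0.5 0.5 -1.2 0 0 0; 30 1.5 1.5 0 0 0 0; 30 2 2 0 0 0 0; 30 2.2 2 0 0 0 0; 30 2.2 2 0 0 0 0; 30 1.5 1.7 0 0 0 0; 30 1 1 0 0 0 0; 30 0.5 0.5 0 0 0 0; 30 0 0 0 0 0 0"}}

```text
clock: 26.4
tcp_pos: [0.49, 0.11, 0.2422]
orientation: [-0.001, 0.081, 0.997, -0.0]
wrist_force: [0.6, -0.7, -1.7]
finger_gap: 0.0456
```

Emit:
{"api": "play_rows", "payload": {"series": "30 0 0 0 0 3 0; 30 0 0 0 0 6 0; 30 0 0 0 0 7 0; 30 0 0 0 0 7 0; 30 0 0 0 0 6 0; 30 0 0 0 0 3.5 0; 30 0 0 0 0 0 0; 30 0 0 0 0 0 0"}}

```text
clock: 27.4
tcp_pos: [0.4906, 0.1094, 0.2421]
orientation: [-0.279, 0.079, 0.957, 0.023]
wrist_force: [0.4, -0.1, -0.7]
finger_gap: 0.0458
```

```bash
python3 - <<'E'
from plan import *
s,p,R=pose();print('bed',inbed(p).round(4))
report(tcpA(.02,bz=.10),RA)
report(tcpA(.02,bz=.03),RA)
for n in('side','top'):
  s=cams.read_camera(n)[:,:,::-1]; x,y=(100,20) if n=='side' else (110,60)
  cv2.imwrite(f'pics/z17{n}.png',cv2.resize(s[y:y+200,x:x+200],None,fx=3,fy=3,interpolation=2))
E
```

```text
bed [ 0.1223 -0.0988  0.1726]
t 27.4 p [0.4906 0.1094 0.2421] z [-0.53   0.088 -0.843] y [ 0.164  0.987 -0.   ] gap 0.0458 F [ 0.41 -0.14 -0.72] T [-0.12 -0.65 -0.  ] q [0.   0.66 0.47 1.94 0.09 0.14]
 shift now-frame cm [-2.64  0.71  9.44]
 rotvec deg [ 0.02  0.47 -0.06]
 shift after-turn cm [-2.72  0.71  9.42]
t 27.4 p [0.4906 0.1094 0.2421] z [-0.53   0.088 -0.843] y [ 0.164  0.987 -0.   ] gap 0.0458 F [ 0.41 -0.14 -0.72] T [-0.12 -0.65 -0.  ] q [0.   0.66 0.47 1.94 0.09 0.14]
 shift now-frame cm [-8.2   0.71 13.7 ]
 rotvec deg [ 0.02  0.47 -0.06]
 shift after-turn cm [-8.31  0.71 13.63]
```

View pics/z17side.png

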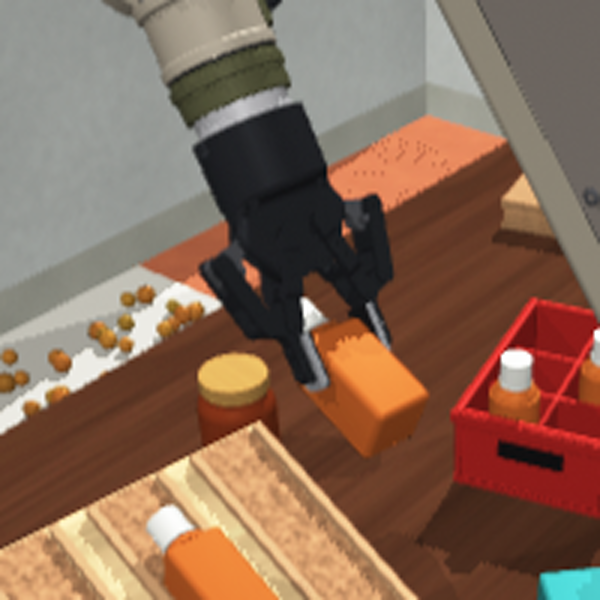

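View pics/z17top.png

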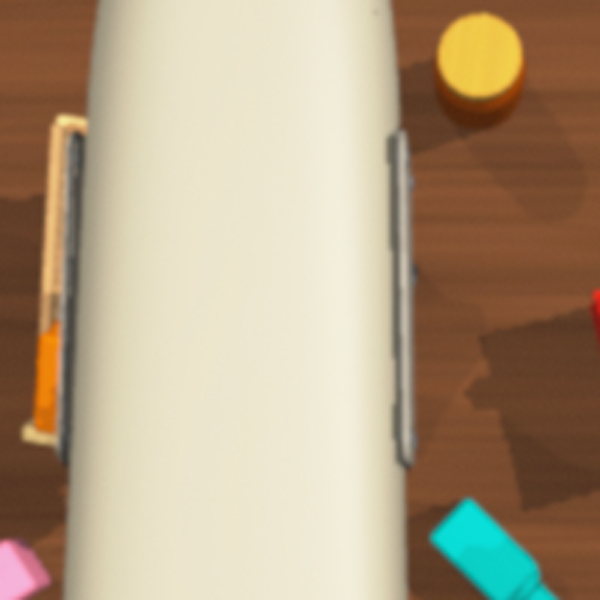

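Emit:
{"api": "play_rows", "payload": {"series": "30 -0.3 0.2 1 0 0.5 0; 30 -0.4 0.2 1.4 0 0 0; 30 -0.5 0.2 1.6 0 0 0; 30 -0.5 0.1 1.6 0 0 0; 30 -0.4 0 1.6 0 0 0; 30 -0.4 0 1.4 0 0 0; 30 -0.2 0 0.8 0 0 0; 30 -0.8 0 0.6 0 0 0; 30 -1.2 0 0.9 0 0 0; 30 -1.2 0 0.9 0 0 0; 30 -0.4 0 0.3 0 0 0; 30 0 0 0 0 0 0"}}

```text
clock: 29.0
tcp_pos: [0.4781, 0.1187, 0.1059]
orientation: [-0.285, 0.079, 0.955, 0.023]
wrist_force: [-0.1, -0.4, -1.8]
finger_gap: 0.0463
```

```bash
python3 - <<'E'
from plan import *
s,p,R=pose();print('bottle base in bed',inbed(p+R.as_matrix()@bt).round(4))
report(tcpA(.02,bz=.03),RA)
for n in('side',):
  s=cams.read_camera(n)[:,:,::-1]; x,y=(80,130) if n=='side' else (110,60)
  cv2.imwrite(f'pics/z18{n}.png',cv2.resize(s[y:y+180,x:x+200],None,fx=4,fy=4,interpolation=2)[:600])
E
```

```text
bottle base in bed [ 0.0192 -0.0919  0.0553]
t 29.0 p [0.4781 0.1187 0.1059] z [-0.54   0.089 -0.837] y [ 0.163  0.987 -0.001] gap 0.0463 F [-0.14 -0.37 -1.84] T [-0.07 -0.71 -0.  ] q [0.02 0.7  0.21 1.65 0.1  0.15]
 shift now-frame cm [-2.06 -0.    1.45]
 rotvec deg [-0.   -0.19 -0.05]
 shift after-turn cm [-2.06 -0.    1.45]
```

View pics/z18side.png

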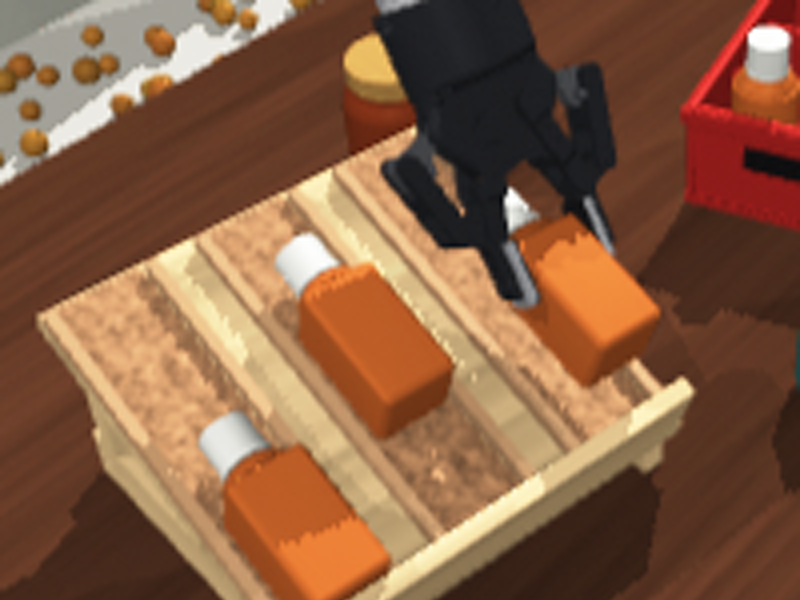

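Emit:
{"api": "play_rows", "payload": {"series": "30 -0.6 0 0.45 0 0 0; 30 -0.6 0 0.45 0 0 0; 30 -0.5 0 0.35 0 0 0; 30 -0.3 0 0.2 0 0 0; 30 0 0 0 0 0 0"}}

```text
clock: 29.68
tcp_pos: [0.4868, 0.1173, 0.083]
orientation: [-0.284, 0.078, 0.955, 0.023]
wrist_force: [-0.2, 0.6, -1.7]
finger_gap: 0.046
```

```bash
cat > st.py <<'E'
from plan import *
s,p,R=pose();print('bottle base in bed',inbed(p+R.as_matrix()@bt).round(4),'F bed',(B.T@s['wrist_force']).round(2)); report()
E
python3 st.py
```

```text
bottle base in bed [ 0.0197 -0.0919  0.0308] F bed [-0.84  0.58 -1.5 ]
t 29.68 p [0.4868 0.1173 0.083 ] z [-0.54   0.089 -0.837] y [ 0.163  0.987 -0.001] gap 0.046 F [-0.18  0.61 -1.7 ] T [-0.14 -0.7   0.01] q [0.02 0.74 0.21 1.62 0.1  0.15]
```

Emit:
{"api": "play_rows", "payload": {"series": "30 -0.16 0 0.12 0 0 0; 30 -0.16 0 0.12 0 0 0; 30 -0.08 0 0.06 0 0 0; 30 0 0 0 0 0 0"}}

```text
clock: 30.18
tcp_pos: [0.4886, 0.1171, 0.0788]
orientation: [-0.284, 0.078, 0.955, 0.023]
wrist_force: [0.7, -0.2, 0.1]
finger_gap: 0.0458
```

```bash
python3 st.py
```

```text
bottle base in bed [ 0.02   -0.0919  0.0262] F bed [ 0.73 -0.09 -0.13]
t 30.18 p [0.4886 0.1171 0.0788] z [-0.539  0.089 -0.837] y [ 0.163  0.987 -0.   ] gap 0.0458 F [ 0.7  -0.21  0.12] T [-0.08 -0.55 -0.01] q [0.01 0.74 0.21 1.61 0.1  0.15]
```

Emit:
{"api": "play_rows", "payload": {"series": "30 -0.08 0 0.06 0 0 0; 30 -0.08 0 0.06 0 0 0; 30 0 0 0 0 0 0"}}

```text
clock: 30.55
tcp_pos: [0.4887, 0.1171, 0.0787]
orientation: [-0.284, 0.079, 0.955, 0.023]
wrist_force: [-0.2, -0.3, 9.6]
finger_gap: 0.0464
```

```bash
python3 st.py; python3 - <<'E'
from h import *
s=cams.read_camera('side')[:,:,::-1]; x,y=(140,160)
cv2.imwrite(f'pics/z19.png',cv2.resize(s[y:y+100,x:x+120],None,fx=6,fy=6,interpolation=2))
E
```

```text
bottle base in bed [ 0.02   -0.0918  0.0261] F bed [ 3.19 -0.29  9.1 ]
t 30.55 p [0.4887 0.1171 0.0787] z [-0.54   0.089 -0.837] y [ 0.163  0.987 -0.   ] gap 0.0464 F [-0.16 -0.27  9.64] T [-0.06  0.72  0.02] q [0.01 0.74 0.21 1.61 0.1  0.15]
```

View pics/z19.png

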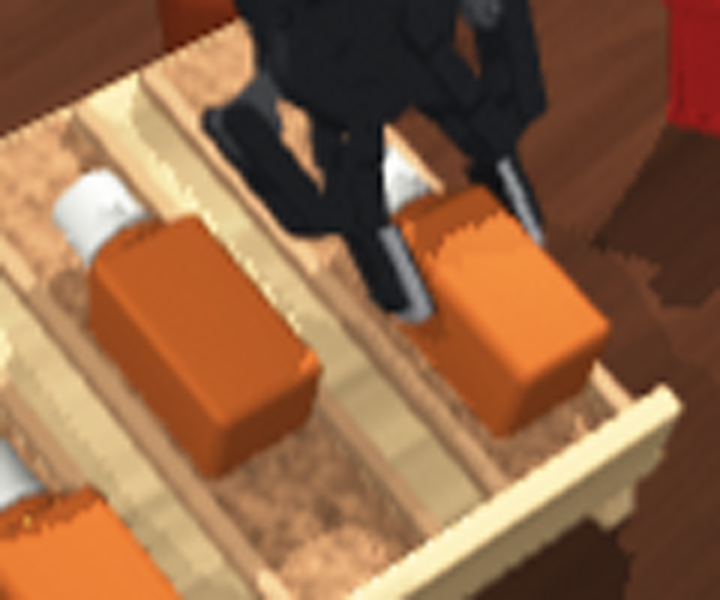

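Emit:
{"api": "play_rows", "payload": {"series": "30 0.06 0 -0.04 0 0 0; 30 0.2 0 0.26 0 0 0; 30 0.3 0 0.4 0 0 0; 30 0.24 0 0.32 0 0 0; 30 0.12 0 0.16 0 0 0; 30 0 0 0 0 0 0", "newtons": 25}}

```text
clock: 31.35
tcp_pos: [0.4762, 0.1192, 0.0741]
orientation: [-0.283, 0.079, 0.956, 0.023]
wrist_force: [2.1, -0.4, 8.2]
finger_gap: 0.0462
```

```bash
python3 st.py
```

```text
bottle base in bed [ 0.0065 -0.0918  0.026 ] F bed [ 4.79 -0.05  7.01]
t 31.35 p [0.4762 0.1192 0.0741] z [-0.538  0.089 -0.838] y [ 0.163  0.987 -0.   ] gap 0.0462 F [ 2.07 -0.39  8.22] T [-0.16  0.19 -0.02] q [0.02 0.72 0.16 1.58 0.1  0.15]
```

Emit:
{"api": "play_rows", "payload": {"series": "30 0.1 0 -0.04 0 0 0; 30 0.12 0 0.16 0 0 0; 30 0.12 0 0.16 0 0 0; 30 0 0 0 0 0 0"}}

```text
clock: 31.85
tcp_pos: [0.4712, 0.12, 0.0723]
orientation: [-0.284, 0.078, 0.955, 0.023]
wrist_force: [2.0, 0.1, 3.8]
finger_gap: 0.0459
```

```bash
python3 st.py
```

```text
bottle base in bed [ 0.0012 -0.0918  0.0261] F bed [3.18 0.41 2.88]
t 31.85 p [0.4712 0.12   0.0723] z [-0.539  0.089 -0.837] y [ 0.163  0.987 -0.   ] gap 0.0459 F [2.04 0.08 3.8 ] T [-0.1  -0.09 -0.04] q [0.02 0.72 0.14 1.57 0.1  0.15]
```

Emit:
{"api": "play_rows", "payload": {"series": "30 0.12 0 0.16 0 0 0; 30 0.12 0 0.16 0 0 0; 30 0 0 0 0 0 0"}}

```text
clock: 32.22
tcp_pos: [0.4677, 0.1205, 0.071]
orientation: [-0.284, 0.078, 0.955, 0.023]
wrist_force: [2.5, -0.3, 5.0]
finger_gap: 0.0458
```

```bash
python3 st.py; python3 - <<'E'
from h import *
s=cams.read_camera('side')[:,:,::-1]; x,y=(140,160)
cv2.imwrite(f'pics/z20.png',cv2.resize(s[y:y+100,x:x+120],None,fx=6,fy=6,interpolation=2))
E
```

```text
bottle base in bed [-0.0026 -0.0918  0.0261] F bed [4.05 0.11 3.85]
t 32.23 p [0.4677 0.1205 0.071 ] z [-0.539  0.089 -0.838] y [ 0.163  0.987 -0.   ] gap 0.0458 F [ 2.47 -0.29  5.  ] T [-0.1  -0.05 -0.03] q [0.02 0.71 0.13 1.56 0.1  0.16]
```

View pics/z20.png

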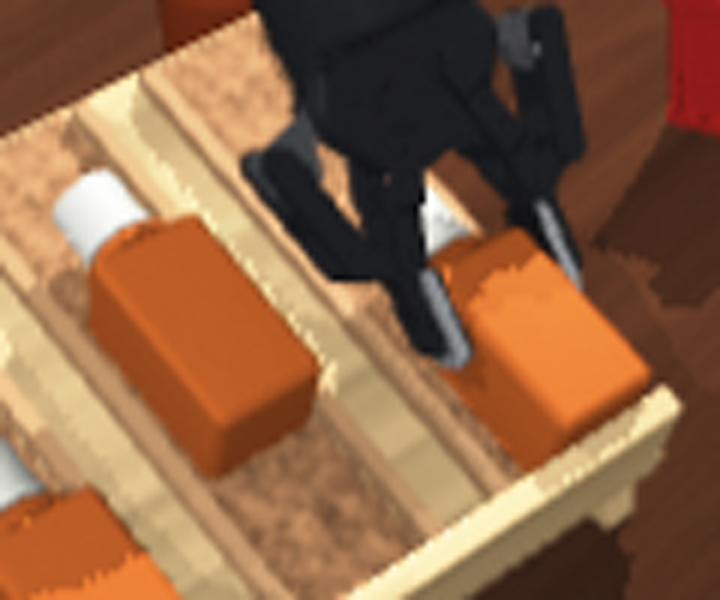

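Emit:
{"api": "play_rows", "payload": {"series": "30 0.12 0 0.16 0 0 0; 30 0.12 0 0.16 0 0 0; 30 0 0 0 0 0 0"}}

```text
clock: 32.65
tcp_pos: [0.4669, 0.1206, 0.0706]
orientation: [-0.281, 0.079, 0.956, 0.023]
wrist_force: [8.2, -1.9, 11.9]
finger_gap: 0.0462
```

```bash
python3 st.py
```

```text
bottle base in bed [-0.0035 -0.0919  0.0257] F bed [11.93 -0.58  8.28]
t 32.65 p [0.4669 0.1206 0.0706] z [-0.533  0.088 -0.841] y [0.163 0.987 0.   ] gap 0.0462 F [ 8.17 -1.93 11.87] T [-0.31 -0.42  0.18] q [0.02 0.7  0.12 1.55 0.1  0.16]
```

Emit:
{"api": "play_rows", "payload": {"series": "30 -0.12 0 -0.16 0 0 0; 36 0 0 0 0 0 0; 44 0 0 0 0 0 0; 60 0 0 0 0 0 0; 75 0 0 0 0 0 0; 85 0 0 0 0 0 0; 85 0 0 0 0 0 0; 85 0.8 0 -0.6 0 0 0; 85 1.6 0 -1.2 0 0 0; 85 2 0 -1.5 0 0 0; 85 2 0 -2 0 0 0; 85 2 0 -2 0 0 0", "newtons": 25}}

```text
clock: 34.15
tcp_pos: [0.4352, 0.126, 0.1798]
orientation: [-0.283, 0.078, 0.956, 0.023]
wrist_force: [1.1, -0.1, -0.6]
finger_gap: 0.0724
```

```bash
python3 st.py; python3 - <<'E'
from h import *
s=cams.read_camera('side')[:,:,::-1]; x,y=(140,160)
cv2.imwrite(f'pics/z21.png',cv2.resize(s[y:y+100,x:x+120],None,fx=6,fy=6,interpolation=2))
E
```

```text
bottle base in bed [ 0.0036 -0.0918  0.1396] F bed [ 0.79  0.09 -0.95]
t 34.15 p [0.4352 0.126  0.1798] z [-0.538  0.089 -0.838] y [ 0.163  0.987 -0.   ] gap 0.0724 F [ 1.07 -0.08 -0.62] T [-0.05 -0.43 -0.02] q [0.03 0.57 0.17 1.73 0.11 0.16]
```

View pics/z21.png

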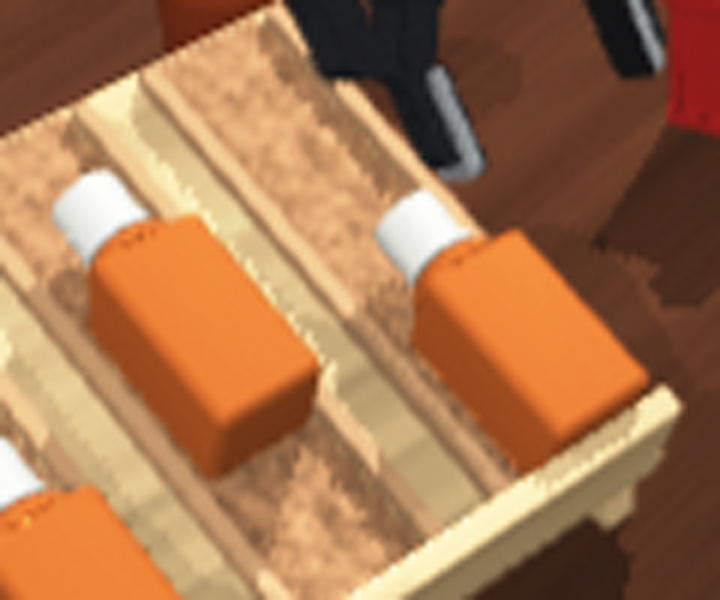

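```bash
cat >> plan.py <<'E'
O=O+B@np.array([-.0035,0,.003])
RB=toolf(90,-9.35)
def tcpB(bx,h,by=0.): return frombed([bx,by,h])+np.array([0,0,-.011])
E
python3 - <<'E'
from plan import *
print(O)
print('-Xb',(RB.as_matrix().T@-B[:,0]).round(3),'-Zb',(RB.as_matrix().T@-B[:,2]).round(3))
for h in(.15,.022): print(tcpB(.118,h).round(4),[v.round(2) for v in ik(tcpB(.118,h),np.array([0,0,-1.]))])
report(tcpB(.118,.15),RB)
t=cams.read_camera('top')[:,:,::-1];cv2.imwrite('pics/z22.png',cv2.resize(t[90:230,110:250],None,fx=4,fy=4,interpolation=2))
E
```

```text
[0.44724234 0.21670103 0.03962201]
-Xb [0.94  0.    0.342] -Zb [-0.342 -0.     0.94 ]
[0.506  0.207  0.2099] [array([ 0.24,  0.26, -0.06,  1.25,  0.  ]), np.float64(0.0), np.float64(0.0)]
[0.5492 0.1999 0.0897] [array([ 0.21,  0.4 , -0.16,  1.  ,  0.  ]), np.float64(0.0), np.float64(0.0)]
t 34.2 p [0.4355 0.1262 0.1833] z [-0.535  0.089 -0.84 ] y [0.163 0.987 0.001] gap 0.0727 F [-0.22 -0.43  1.95] T [-0.08 -0.41 -0.04] q [0.03 0.57 0.17 1.73 0.11 0.16]
 shift now-frame cm [-3.3   9.12 -5.3 ]
 rotvec deg [  0.05 -32.86   0.  ]
 shift after-turn cm [-5.65  9.12 -2.66]
```

View pics/z22.png

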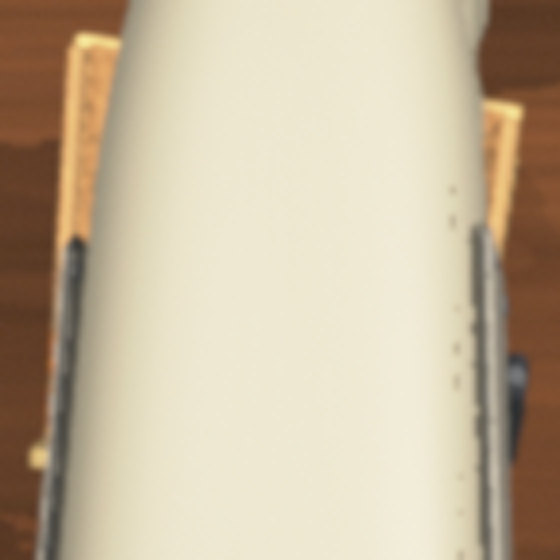

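Top view is fully blocked by the arm. Turn to vertical, then move above bottle B.

Emit:
{"api": "play_rows", "payload": {"series": "70 0 0 -2 0 -4 0; 70 0 0 -2 0 -9 0; 70 0 0 0 0 -10 0; 70 0 0 0 0 -9.9 0; 70 -1 1.5 0 0 0 0; 70 -1.5 2.5 0 0 0 0; 70 -1.5 2.5 0 0 0 0; 70 -0.5 1.8 0 0 0 0; 70 0 0.8 0 0 0 0; 70 0 0 0 0 0 0"}}

```text
clock: 35.5
tcp_pos: [0.5151, 0.2052, 0.2107]
orientation: [-0.003, 0.081, 0.997, -0.0]
wrist_force: [0.2, -0.5, -0.4]
finger_gap: 0.0598
```

```bash
python3 - <<'E'
from plan import *
report(tcpB(.118,.07),RB)
report(tcpB(.118,.022),RB)
s=cams.read_camera('side')[:,:,::-1]; x,y=(80,100)
cv2.imwrite(f'pics/z23.png',cv2.resize(s[y:y+160,x:x+190],None,fx=4,fy=4,interpolation=2)[:600])
E
```

```text
t 35.5 p [0.5151 0.2052 0.2107] z [-0.005 -0.    -1.   ] y [ 0.162  0.987 -0.001] gap 0.0598 F [ 0.19 -0.54 -0.41] T [ 0.01 -0.03  0.06] q [ 0.23  0.28 -0.03  1.27  0.    0.4 ]
 shift now-frame cm [-1.86  0.04  7.59]
 rotvec deg [-0.06 -0.29  0.02]
 shift after-turn cm [-1.82  0.03  7.6 ]
t 35.5 p [0.5151 0.2052 0.2107] z [-0.005 -0.    -1.   ] y [ 0.162  0.987 -0.001] gap 0.0598 F [ 0.19 -0.54 -0.41] T [ 0.01 -0.03  0.06] q [ 0.23  0.28 -0.03  1.27  0.    0.4 ]
 shift now-frame cm [-3.52  0.04 12.09]
 rotvec deg [-0.06 -0.29  0.02]
 shift after-turn cm [-3.46  0.03 12.11]
```

View pics/z23.png

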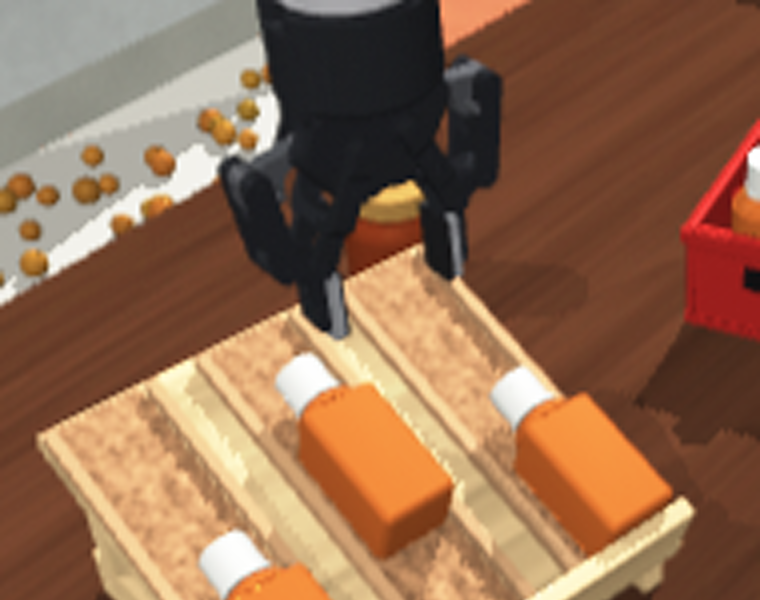

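Emit:
{"api": "play_rows", "payload": {"series": "70 -0.4 0 1 0 -0.3 0; 70 -0.4 0 1.6 0 0 0; 70 -0.4 0 1.8 0 0 0; 70 -0.4 0 1.8 0 0 0; 70 -0.3 0 1.4 0 0 0; 70 -0.4 0 1.1 0 0 0; 70 -0.4 0 1.1 0 0 0; 70 -0.2 0 0.5 0 0 0; 70 0 0 0 0 0 0"}}

```text
clock: 36.67
tcp_pos: [0.5441, 0.2001, 0.1078]
orientation: [0.0, 0.082, 0.997, -0.0]
wrist_force: [1.1, -0.4, 1.0]
finger_gap: 0.0598
```

```bash
python3 - <<'E'
from plan import *
report(tcpB(.118,.022),RB)
s=cams.read_camera('side')[:,:,::-1]; x,y=(80,100)
cv2.imwrite(f'pics/z24.png',cv2.resize(s[y:y+160,x:x+190],None,fx=4,fy=4,interpolation=2)[:600])
E
```

```text
t 36.67 p [0.5441 0.2001 0.1078] z [ 0.001 -0.001 -1.   ] y [ 0.163  0.987 -0.001] gap 0.0598 F [ 1.09 -0.37  1.02] T [-0.05  0.02 -0.04] q [ 0.21  0.38 -0.15  1.04 -0.    0.38]
 shift now-frame cm [-0.5   0.07  1.82]
 rotvec deg [-0.03  0.06 -0.04]
 shift after-turn cm [-0.51  0.06  1.82]
```

View pics/z24.png

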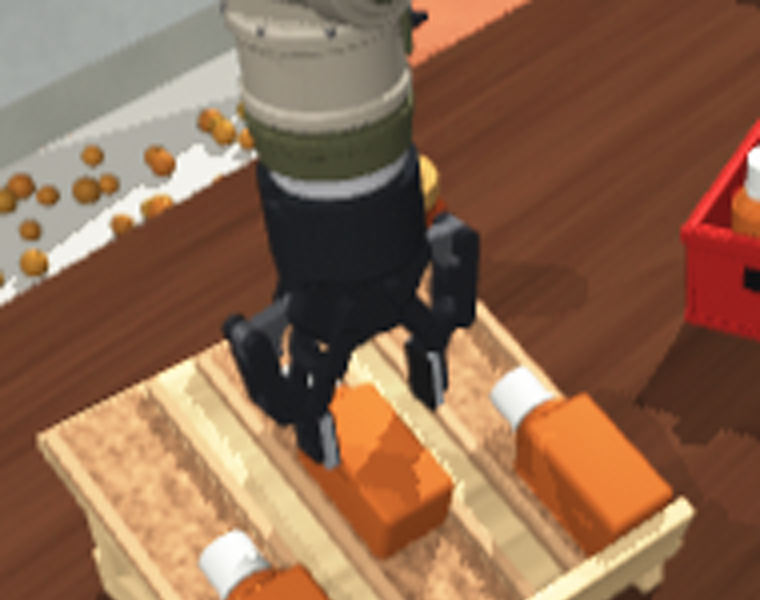

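Emit:
{"api": "play_rows", "payload": {"series": "70 -0.2 0.05 0.7 0 0 0; 70 -0.2 0 0.6 0 0 0; 70 -0.1 0 0.4 0 0 0; 70 0 0 0 0 0 0; 35 0 0 0 0 0 0; 35 0 0 0 0 0 0; 35 0 0 0 0 0 0; 35 0 0 0 0 0 0", "newtons": 20}}

```text
clock: 37.72
tcp_pos: [0.5497, 0.2012, 0.0918]
orientation: [0.001, 0.081, 0.997, 0.001]
wrist_force: [-0.0, 4.7, 0.9]
finger_gap: 0.046
```

```bash
cat > st2.py <<'E'
from plan import *
s,p,R=pose();print('tcp in bed',inbed(p).round(4),'F bed',(B.T@s['wrist_force']).round(2)); report()
E
python3 st2.py; python3 - <<'E'
from h import *
s=cams.read_camera('side')[:,:,::-1]; x,y=(80,100)
cv2.imwrite(f'pics/z25.png',cv2.resize(s[y:y+160,x:x+190],None,fx=4,fy=4,interpolation=2)[:600])
E
```

```text
tcp in bed [0.1152 0.0014 0.0136] F bed [-0.42  4.6   1.1 ]
t 37.73 p [0.5497 0.2012 0.0918] z [ 0.003  0.002 -1.   ] y [0.162 0.987 0.003] gap 0.046 F [-0.01  4.66  0.89] T [ 1.11 -0.06  0.02] q [ 0.21  0.4  -0.16  1.01  0.    0.38]
```

View pics/z25.png

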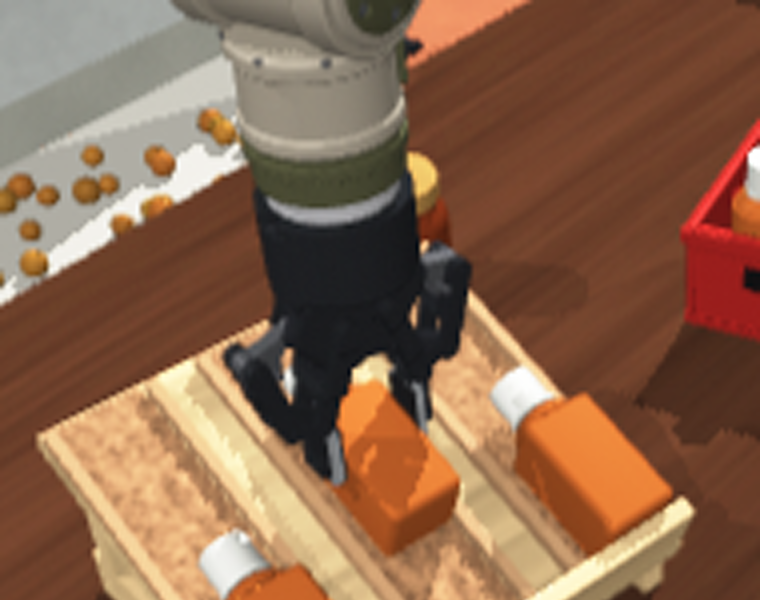

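Emit:
{"api": "play_rows", "payload": {"series": "35 0 0.2 0 0 0 0; 35 0 0.1 0 0 0 0; 35 0 0 0 0 0 0"}}

```text
clock: 38.15
tcp_pos: [0.5496, 0.2018, 0.0916]
orientation: [0.001, 0.082, 0.997, -0.001]
wrist_force: [-2.0, -3.6, 5.8]
finger_gap: 0.0457
```

```bash
python3 st2.py
```

```text
tcp in bed [0.115  0.0019 0.0134] F bed [ 0.72 -3.92  5.94]
t 38.15 p [0.5496 0.2018 0.0916] z [ 0.001 -0.002 -1.   ] y [ 0.164  0.987 -0.002] gap 0.0457 F [-1.97 -3.64  5.83] T [-0.77  0.3   0.06] q [ 0.22  0.4  -0.16  1.01 -0.    0.38]
```

Emit:
{"api": "play_rows", "payload": {"series": "35 0.05 0 -0.15 0 0 0; 35 0 0 0 0 0 0"}}

```text
clock: 38.4
tcp_pos: [0.5488, 0.2029, 0.0921]
orientation: [0.0, 0.082, 0.997, -0.0]
wrist_force: [0.1, 0.1, -1.9]
finger_gap: 0.0455
```

```bash
python3 st2.py
```

```text
tcp in bed [0.1142 0.0029 0.0143] F bed [-0.56  0.12 -1.77]
t 38.4 p [0.5488 0.2029 0.0921] z [ 0. -0. -1.] y [ 0.163  0.987 -0.   ] gap 0.0455 F [ 0.1   0.1  -1.86] T [-0.04  0.01  0.02] q [ 0.22  0.4  -0.16  1.01 -0.    0.38]
```

Emit:
{"api": "play_rows", "payload": {"series": "35 0.3 -0.1 0.1 0 0 0; 35 0.6 0 0.22 0 0 0; 35 0.8 0 0.29 0 0 0; 35 0.8 0 0.29 0 0 0; 35 0.8 0 0.29 0 0 0; 35 0.8 0 0.29 0 0 0; 35 0.6 0 0.22 0 0 0; 35 0.5 0 0.18 0 0 0; 35 0.3 0 0.11 0 0 0; 35 0 0 0 0 0 0"}}

```text
clock: 39.65
tcp_pos: [0.4946, 0.2108, 0.0726]
orientation: [0.001, 0.082, 0.997, -0.0]
wrist_force: [-0.4, 0.2, -1.9]
finger_gap: 0.0458
```

```bash
python3 st2.py; python3 - <<'E'
from h import *
s=cams.read_camera('side')[:,:,::-1]; x,y=(80,140)
cv2.imwrite(f'pics/z26.png',cv2.resize(s[y:y+150,x:x+180],None,fx=4,fy=4,interpolation=2)[:600])
E
```

```text
tcp in bed [0.0561 0.0019 0.0147] F bed [-1.05  0.13 -1.63]
t 39.65 p [0.4946 0.2108 0.0726] z [ 0.001 -0.001 -1.   ] y [ 0.163  0.987 -0.   ] gap 0.0458 F [-0.41  0.2  -1.89] T [-0.02 -0.01 -0.01] q [ 0.25  0.33 -0.31  0.93 -0.    0.42]
```

View pics/z26.png

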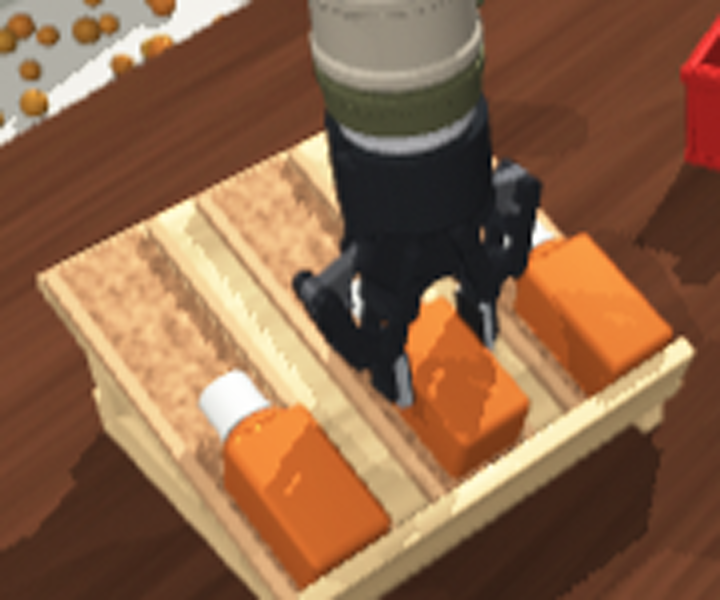

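Emit:
{"api": "play_rows", "payload": {"series": "35 0.28 0 0.1 0 0 0; 35 0.28 0 0.1 0 0 0; 35 0.19 0 0.07 0 0 0; 35 0.19 0 0.07 0 0 0; 35 0 0 0 0 0 0"}}

```text
clock: 40.33
tcp_pos: [0.4853, 0.2124, 0.0692]
orientation: [0.001, 0.082, 0.997, -0.0]
wrist_force: [0.0, 0.0, -2.0]
finger_gap: 0.0459
```

```bash
python3 st2.py
```

```text
tcp in bed [0.046  0.0019 0.0147] F bed [-0.67  0.02 -1.93]
t 40.33 p [0.4853 0.2124 0.0692] z [ 0.001 -0.001 -1.   ] y [ 0.163  0.987 -0.   ] gap 0.0459 F [ 0.03  0.02 -2.04] T [-0.   -0.05 -0.05] q [ 0.26  0.32 -0.33  0.91 -0.    0.43]
```

Emit:
{"api": "play_rows", "payload": {"series": "35 0.19 0 0.07 0 0 0; 35 0.14 0 0.05 0 0 0; 35 0 0 0 0 0 0"}}

```text
clock: 40.7
tcp_pos: [0.4849, 0.2125, 0.0692]
orientation: [0.003, 0.082, 0.997, -0.0]
wrist_force: [5.4, -3.3, 0.7]
finger_gap: 0.0454
```

```bash
python3 st2.py
```

```text
tcp in bed [0.0457 0.002  0.0149] F bed [ 5.75 -2.36 -1.34]
t 40.7 p [0.4849 0.2125 0.0692] z [ 0.007 -0.001 -1.   ] y [ 0.164  0.987 -0.   ] gap 0.0454 F [ 5.41 -3.28  0.71] T [-0.61 -0.97  0.07] q [ 0.26  0.32 -0.34  0.9  -0.    0.43]
```

Emit:
{"api": "play_rows", "payload": {"series": "35 -0.1 0 0.06 0 0 0; 35 -0.03 0 0.05 0 0 0; 35 0 0 0 0 0 0"}}

```text
clock: 41.08
tcp_pos: [0.4855, 0.2128, 0.068]
orientation: [0.003, 0.082, 0.997, 0.0]
wrist_force: [5.3, -1.7, 4.0]
finger_gap: 0.0456
```

```bash
python3 st2.py
```

```text
tcp in bed [0.0457 0.0024 0.0135] F bed [ 6.48 -0.8   1.85]
t 41.08 p [0.4855 0.2128 0.068 ] z [ 0.005 -0.    -1.   ] y [0.163 0.987 0.001] gap 0.0456 F [ 5.26 -1.67  3.96] T [-0.34 -0.92  0.04] q [ 0.26  0.32 -0.34  0.9  -0.    0.43]
```

On the bed and pressed lightly to the stop. Release.

Emit:
{"api": "play_rows", "payload": {"series": "45 0 0 0 0 0 0; 55 0 0 0 0 0 0; 65 0 0 0 0 0 0; 70 0 0 0 0 0 0; 70 0.2 0 -0.6 0 0 0; 70 0.5 0 -1.4 0 0 0; 70 0.7 0 -1.9 0 0 0; 70 0.7 0 -2.2 0 0 0; 70 0 0 -3 0 0 0; 70 0 0 -3 0 0 0; 70 0 -2 -1 0 0 0; 70 0 0 0 0 0 0"}}

```text
clock: 42.58
tcp_pos: [0.4592, 0.1953, 0.1989]
orientation: [0.001, 0.083, 0.997, -0.0]
wrist_force: [0.3, -0.7, 0.4]
finger_gap: 0.0595
```

Emit:
{"api": "play_rows", "payload": {"series": "50 0 -5 0 0 0 0; 50 0 -5 0 0 0 0; 30 0 -5 0 0 0 0; 10 0 -5 0 0 0 0; 0 0 -5 0 0 0 0; 0 0 -4 0 0 0 0; 0 0 0 0 0 0 0"}}

```text
clock: 43.45
tcp_pos: [0.411, -0.0917, 0.197]
orientation: [-0.0, 0.084, 0.996, -0.0]
wrist_force: [-0.0, 0.4, -1.7]
finger_gap: 0.0
```

```bash
python3 st2.py; python3 - <<'E'
from h import *
s=cams.read_camera('side')[:,:,::-1]; x,y=(80,150);cv2.imwrite('pics/side27.png',s)
cv2.imwrite(f'pics/z27.png',cv2.resize(s[y:y+150,x:x+190],None,fx=4,fy=4,interpolation=2)[:600])
t=cams.read_camera('top')[:,:,::-1];cv2.imwrite('pics/top27.png',t)
cv2.imwrite('pics/z27t.png',cv2.resize(t[90:230,110:260],None,fx=4,fy=4,interpolation=2))
E
```

```text
tcp in bed [ 0.0673 -0.3102  0.143 ] F bed [-0.66  0.39 -1.57]
t 43.45 p [ 0.411  -0.0917  0.197 ] z [-0. -0. -1.] y [ 0.168  0.986 -0.   ] gap 0.0 F [-0.02  0.4  -1.7 ] T [0.05 0.02 0.07] q [-0.41  0.03 -0.37  1.18 -0.   -0.24]
```

View pics/z27.png

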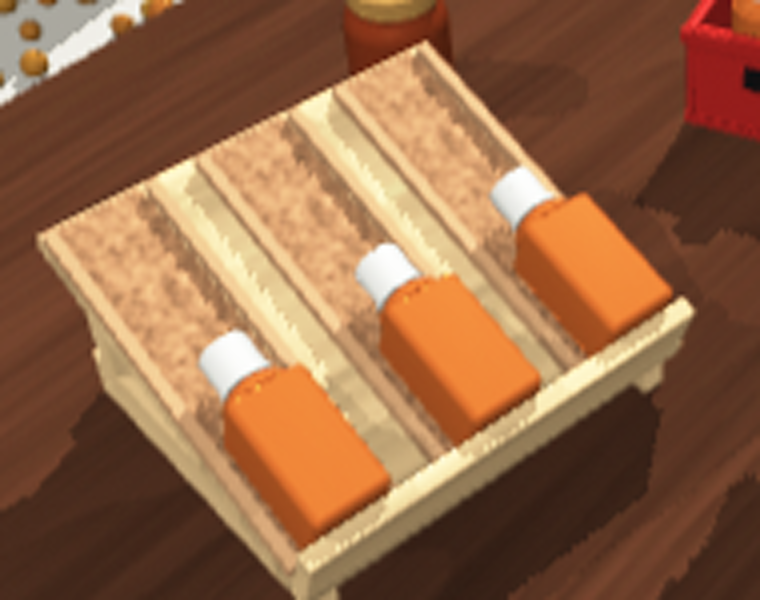

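View pics/z27t.png

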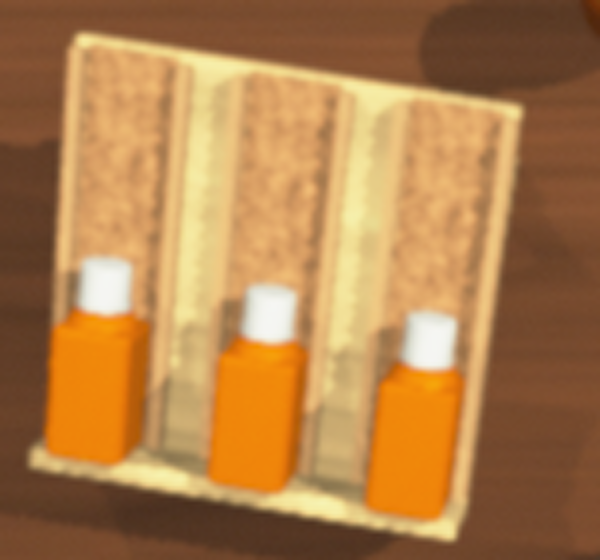

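```bash
cat > chk.py <<'E'
from plan import *
def onbed(n,u,v,hh):
    o,d=ray(n,u,v);nz=B[:,2];k=((O+nz*hh-o)@nz)/(d@nz);return B.T@(o+k*d-O)
for n,f in(('top','pics/top27.png'),('side','pics/side27.png')):
    im=cv2.imread(f);hsv=cv2.cvtColor(im,cv2.COLOR_BGR2HSV)
    reg=np.zeros(im.shape[:2],np.uint8)
    (cv2.rectangle(reg,(112,95),(240,230),255,-1) if n=='top' else cv2.rectangle(reg,(120,185),(255,290),255,-1))
    for nm,lo,hi,ar in(('cap',(0,0,165),(180,45,255),40),('body',(6,200,150),(17,255,255),250)):
        m=cv2.inRange(hsv,lo,hi)&reg
        if nm=='cap':m=cv2.morphologyEx(m,cv2.MORPH_OPEN,np.ones((3,3),np.uint8))
        for c in cv2.findContours(m,0,2)[0]:
            if cv2.contourArea(c)<ar: continue
            r=cv2.minAreaRect(c);M=cv2.moments(c);u,v=M['m10']/M['m00'],M['m01']/M['m00']
            print(n,nm,round(cv2.contourArea(c)),(onbed(n,u,v,.03 if nm=='cap' else .046)*1000).round(1)[:2],'ang',round(r[2],1),[round(q,1) for q in r[1]])
E
python3 chk.py
```

```text
top cap 130 [104.6 -92.4] ang 9.5 [11.7, 13.3]
top cap 126 [104.8  -0.5] ang 90.0 [12.0, 12.0]
top cap 126 [104.9  94.6] ang 90.0 [12.0, 11.0]
top body 652 [ 47.8 -92.7] ang 8.1 [20.6, 36.9]
top body 692 [48.1 -2.8] ang 5.0 [21.9, 37.3]
top body 765 [48.5 90.6] ang 3.4 [24.4, 36.6]
side cap 136 [104.4  99.3] ang 54.5 [11.9, 13.8]
side cap 115 [104.1   4.9] ang 50.2 [11.0, 12.5]
side cap 100 [103.8 -86.8] ang 45.0 [9.9, 11.3]
side body 256 [31.4 29.8] ang 27.8 [41.6, 23.5]
side body 278 [ 31.8 -59.5] ang 25.3 [40.3, 22.1]
```

```bash
python3 -c "
from workcell import workorder
print(workorder.hand_in())"
```

```text
the job is handed in; nothing more can be done
None
```

The labelling tray is ready and I handed the job in at about 43.6 s; hand-in reported no verdict.

**Bottle A:** I lifted the square bottle out of the crate by its cap, stood it upright on the bench, let go and backed off. I then took it by its body and laid it in the right lane with its base down-slope. I slid it down until the stop resisted at about 12 N.

**Bottle B:** I slid the bottle in the middle lane about 69 mm down to the stop, which resisted at about 6 N, and released it.

**Last checks:**
- In the top view, all three bottles (including bottle C, already home) lie at the same distance from the stop. Their cap centres are 104.6, 104.8 and 104.9 mm up the bed, and the side view agrees to within 1 mm.
- Across the bed, the caps sit at −92.4, −0.5 and +94.6 mm in the top view.
- The jaws were clear of everything when I handed in.

**What disagreed or went wrong:**
- **Fingertip position:** the tips really stand about 25 mm farther back than the stated TCP geometry. My first cap grasp therefore closed on top of the cap with about 13 N and did no visible harm. I measured the offset and allowed for it afterwards.
- **Tray position:** the two cameras disagreed by about 5–9 mm, and across the bed they still differ by about 5 mm. I used contact with the bed and the stop to settle the position along the lane.
- **Gripping angle:** joint 3's limit ruled out the shallow grip I had planned, so I took bottle A at 53° below horizontal instead.
- **Sideways load:** bottle B felt about 4 N sideways while I gripped it, until I raised it slightly.

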